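# Put away the pressure-tap fittings and pack the manifold

### The arm

A 6-joint arm with a two-finger parallel gripper is mounted at the origin on the work surface. World frame = base frame: x ahead of the robot, y to its left, z up, the work surface at z = 0. Lengths are in mm, angles in rad, forces in N, time in s.
With the tool pointing down it reaches from about 275 to 750 mm from the base axis. Payload 10.2 kg.
Tool frame: the origin (TCP) lies at the very end of the fingers, on their centre line; the grasp point (between the pads) lies 19 mm behind it; z points along the fingers, y is the direction in which the jaws open and shut (so a half turn about z gives the same grasp; the last joint's range is limited). The gripper opens to 85 mm and grips with 20 to 120 N. Pads are 22 mm wide; open, the fingers measure 114 mm over their backs; the gripper's body (76 mm by 85 mm) begins 54 mm behind the grasp point. The pads swing forward as they close: fully open they stand 13 mm farther back than shut.
Start: joints at [0.938, 0.313, 1.498, -0, 1.331, -0.223], TCP at [209.187, 481.531, 231.294] pointing down, gripper open.
Joint ranges: [-2.94, 2.94], [-0.97, 2.17], [0.19, 2.56], [-1.23, 4.37], [0.02, 3.11], [-2.88, 2.88]. Speed limits (rad/s): [2.39, 2.39, 3.01, 3.14, 3.14, 3.14].

### API

Orientations are given as a unit quaternion [w, x, y, z].
In Python, from rig import ctrl, eyes, order gives the robot as it stands.
- The arm moves only by the tool move_arm, never from a script. Its argument "deltas" is a list of rows, each a list of 6 numbers: the shift along the tool's x, y, z in cm, then the turn, a rotation vector about the tool's x, y, z in degrees. A call has exactly 10 rows; each row shifts and turns the commanded pose from where the row before left it, along the tool's axes as they then stand; what a row does not reach is not made up. A row lasts 1/10 s, in which the tool goes at most 50 mm and 8.59 degrees, less where a joint would pass 70% of its speed; a pose out of reach is approached as far as the arm can. A call is refused whole if a number of a shift passes 5 or a number of a turn 8.59, either way. A call with a gripper value outside its range is refused whole. "grip" is the finger opening in cm, from 0 to 8.54, set as the call begins (left out, the last holds). The fingers move at their own pace and stop on an object; "newtons" is the grip in N (left out, the last holds). Time passes only in rows, so rows that do not move let the fingers close, or fill a call up. It gives the time, the measured TCP pose, the force and the opening at its end, in the units of the state.
- ctrl.sense(): the state, without advancing time (a new reading comes with each control period).
- eyes.capture(name): name is "scene" or "side" or "wrist"; returns the picture (480x640x3 uint8, blue, green, red); there is no depth.
- eyes.camera_params(name): a dict with "K" (3x3 intrinsics, pixels), "camera_from_world" (4x4, takes a point from world to camera coordinates). Camera axes: x right, y down, z forward; pixel columns grow to the right and rows downward; lengths in mm; the calibration is good to about 2 mm. A picture is of the moment at which its call begins: read the wrist's pose just before it. camera_params takes no time and is no camera call; for the wrist camera it gives the pose at the moment of the call.
- order.finish_job(): hands the job in, once; it reports no verdict.
The state is a dict: "time_s": time; "joints": joint angles; "dq": joint speeds; "tau": joint torques, N m; "eef_pos": TCP position; "ee_rot": TCP orientation; "force": force on the tool from outside, world axes, zero at the start; "wrist_torque": the same for the moment, N m; "grip_width": opening from 0.0 (shut) to 1.0 (fully open).
Only numpy, scipy, OpenCV 4.12 (cv2) and the standard library are available. Lean on these libraries where they do the work, as an engineer would, in place of code of your own. Each camera call takes 0.05 s, during which the arm holds its last target.

### The job

Put the fittings away: stand the white ceramic nozzle, the green coupling and the brass reducer upright, each centred on the dark round pad whose outline matches it in colour and shape, and set the nozzle down gently, without dropping it. Pack the heavy grey manifold flat in the middle of the blue box, squared up with it, and only then lay its light cover on top of it, centred and lined up with it, handle up. Let go of everything at the end.

Things in the scene. Friction and masses are not known exactly. Their poses are not given: they have to be found in the camera images.
- nozzle: White ceramic nozzle standing upright, 64 high: round foot 56 diameter and 8 thick, straight neck 34 diameter from 8 to 44 above the bottom (grip here), then a cone to 20 diameter at the top. About 0.12 kg. Origin: centre of the underside; z up. Turned any way about z (round).
- coupling: Green anodized round coupling standing upright, a plain cylinder 42 diameter and 50 high with two thin dark bands and a dark bore on top. About 0.15 kg. Origin: centre of the underside; z up. Turned any way about z (round).
- reducer: Brass reducer fitting standing upright, 60 high: hexagonal base 50 over the corners and 18 high, straight neck 28 diameter from 18 to 46 above the bottom (grip here), then 20 diameter to the top. About 0.25 kg. Origin: centre of the underside; z up. Turned any way about z.
- manifold: Grey cast manifold block, 96 long (x) by 54 wide (y) by 48 high, with a round boss 22 diameter sticking out 10 from the middle of each end (116 over the bosses); flat top with a thin black gasket mark. About 0.7 kg (varies). Grip it across its 54 width, near the top. Origin: centre of the underside; z up. x along its length.
- cover: Light cover of the manifold lying on the bench: aluminium plate 92 (x) by 50 (y) by 6 thick, with an upright orange handle rib on its middle, 50 long (x), 14 wide (y), its top 30 above the plate's underside. About 0.1 kg. Origin: centre of the underside; z up. x along its length. When laid on the manifold its underside is 48 above the manifold's underside.
- pad_white: Fixed dark round pad, 80 diameter, 6 thick, with a white circular outline 68 over all: the nozzle's place. Origin: centre of the underside; z up. Its top is 6 above the origin.
- pad_green: Fixed dark round pad, 80 diameter, 6 thick, with a green circular outline 54 over all: the coupling's place. Origin: centre of the underside; z up. Its top is 6 above the origin.
- pad_brass: Fixed dark round pad, 80 diameter, 6 thick, with a brass hexagonal outline 64 over the corners: the reducer's place. Origin: centre of the underside; z up. Its top is 6 above the origin.
- box: Fixed shallow open blue box, 160 long (x) by 116 wide (y) by 22 high over all, walls 5 and floor 5 thick (inside 150 by 106, floor 5 above the origin). Origin: centre of the underside; z up. x along its length; the manifold goes in lengthwise, either way round.
Not all that is in view belongs to the job. Leave any orange look-alike of the pad_brass alone. Leave any red look-alike of the pad_white alone.

How it is judged (in metres and radians):
On the way, in this order (a step that is already met when the one before it is completed fails the run):
1. the manifold lies released, flat, centred and lined up in the box (horizontal distance between manifold and box below 0.013 m and z of manifold in the frame of box between 0.002 and 0.009 m and angle between manifold's own z axis and vertical below 0.12 rad and contact force between the fingers and manifold below 0.1 N and angle between the x axis of manifold and the x axis of box, either way round below 0.25 rad), for 0.2 s.
2. the cover lies released on the manifold in the box, lined up with it (all of step 1 and horizontal distance between cover and manifold below 0.011 m and z of cover in the frame of manifold between 0.044 and 0.052 m and angle between cover's own z axis and vertical below 0.12 rad and contact force between the fingers and cover below 0.1 N and angle between the x axis of cover and the x axis of manifold, either way round below 0.25 rad), for 0.2 s.
At the end, for the whole second after the job is handed in: Manifold flat in the box, within 13 mm of its centre and 0.25 rad; cover flat on it, laid after it, within 11 mm and 0.25 rad; nozzle, coupling and reducer upright on the white, green and brass outlined pads, within 12 mm of centre, turned any way; all released and at rest (all of step 2 and horizontal distance between nozzle and pad_white below 0.012 m and z of nozzle in the frame of pad_white between 0.003 and 0.01 m and angle between each of nozzle, coupling, reducer's own z axis and vertical below 0.12 rad and contact force between the fingers and nozzle below 0.1 N and horizontal distance between coupling and pad_green below 0.012 m and z of coupling in the frame of pad_green between 0.003 and 0.01 m and contact force between the fingers and coupling below 0.1 N and horizontal distance between reducer and pad_brass below 0.012 m and z of reducer in the frame of pad_brass between 0.003 and 0.01 m and contact force between the fingers and reducer below 0.1 N and linear speed of each of nozzle, coupling, reducer, manifold, cover below 0.02 m/s and angular speed of each of nozzle, coupling, reducer, manifold, cover below 0.2 rad/s); the robot touches nothing.
It fails at once if the ceramic nozzle is dropped (falls free faster than 0.7 m/s, some 25 mm) (linear speed of nozzle above 0.7 m/s and contact force between the fingers and nozzle below 0.05 N).
It also fails if it takes over 138 s, if anything falls off the work surface, if the arm or the gripper's body presses on something with over 40 N, if the wrist force passes 120 N, or if a joint passes its speed limit or range.

## Working session

There is one attempt and no reset: what is moved stays moved. The work goes in short steps, Python scripts to look and compute and a tool call to move; the robot and the scene stay as the last step left them, time stands still between calls to the robot, and variables do not carry over. Pictures are saved under pics/ and viewed, and the job is handed in when it is done.

Besides the shell and the picture viewer there is one more tool, called after "Emit:" by a JSON object that holds its "method" and its "body", one argument or row to a line. move_arm: Moves the arm, as the interface text tells. Its arguments: {"type":"object","properties":{"deltas":{"type":"array"},"grip":{"type":"number"},"newtons":{"type":"number"}},"required":["deltas"]}

```bash
ls; mkdir -p pics
python3 - <<'E'
from rig import ctrl, eyes, order
import cv2
print(ctrl.sense())
for n in ["scene","side","wrist"]:
    p=eyes.camera_params(n); print(n,p["K"],p["camera_from_world"])
    cv2.imwrite(f"pics/{n}0.png",eyes.capture(n))
E
```

```text
pics
{'time_s': 0.0, 'joints': array([ 9.37610058e-01,  3.13468514e-01,  1.49843419e+00,  5.69273718e-06,
        1.33102249e+00, -2.23425744e-01]), 'dq': array([ 0.00069507,  0.00020474,  0.00100608,  0.00032384,  0.00065785,
       -0.00016612]), 'tau': array([ 1.38173884e-03, -4.12264538e+01, -2.59739292e+01, -1.28839756e-04,
        4.13127549e-03, -4.84446616e-06]), 'eef_pos': array([209.01866033, 481.31341225, 230.72669837]), 'ee_rot': array([-2.79238738e-04,  2.03450546e-01,  9.79084997e-01, -6.04941931e-04]), 'force': array([ 0.41048913, -0.79253565,  0.16568223]), 'wrist_torque': array([ 0.01668118,  0.02226496, -0.02154208]), 'grip_width': 0.9989699446890635}
scene [[539.24069366   0.         321.66716781]
 [  0.         539.24069366 245.03427068]
 [  0.           0.           1.        ]] [[-8.29142601e-01  5.58948614e-01 -9.94961925e-03  4.13220897e+02]
 [ 3.85797905e-01  5.59229800e-01 -7.33772449e-01 -1.79361180e+02]
 [-4.04576970e-01 -6.12240539e-01 -6.79322455e-01  1.80445936e+03]
 [ 0.00000000e+00  0.00000000e+00  0.00000000e+00  1.00000000e+00]]
side [[572.09022009   0.         312.44252656]
 [  0.         572.09022009 233.93637925]
 [  0.           0.           1.        ]] [[ 9.94075798e-01 -1.08163616e-01 -1.06743115e-02 -5.31408060e+02]
 [-7.73886379e-02 -6.35419990e-01 -7.68278878e-01  7.60120455e+01]
 [ 7.63171508e-02  7.64553509e-01 -6.40026269e-01  1.33106630e+03]
 [ 0.00000000e+00  0.00000000e+00  0.00000000e+00  1.00000000e+00]]
wrist [[379.28529026   0.         324.02616152]
 [  0.         379.28529026 240.32983495]
 [  0.           0.           1.        ]] [[ 3.99184975e-01  9.16867610e-01 -2.26754512e-03 -5.23363755e+02]
 [ 8.82469625e-01 -3.83535373e-01  2.72301264e-01 -3.51968518e+01]
 [ 2.48794525e-01 -1.10699613e-01 -9.62209374e-01  3.79213718e+02]
 [ 0.00000000e+00  0.00000000e+00  0.00000000e+00  1.00000000e+00]]
```

View pics/scene0.png

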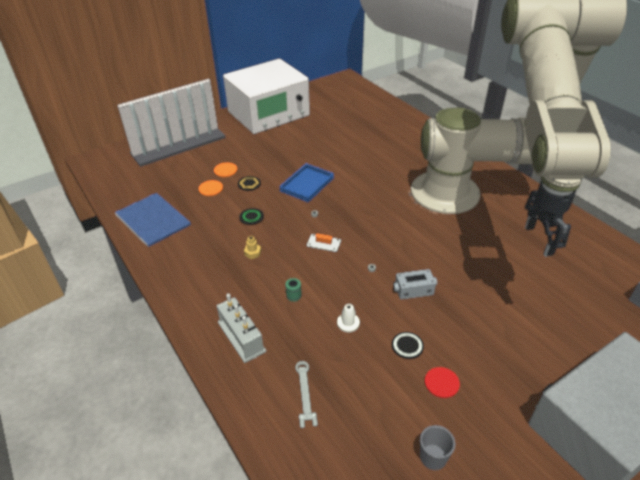

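View pics/side0.png

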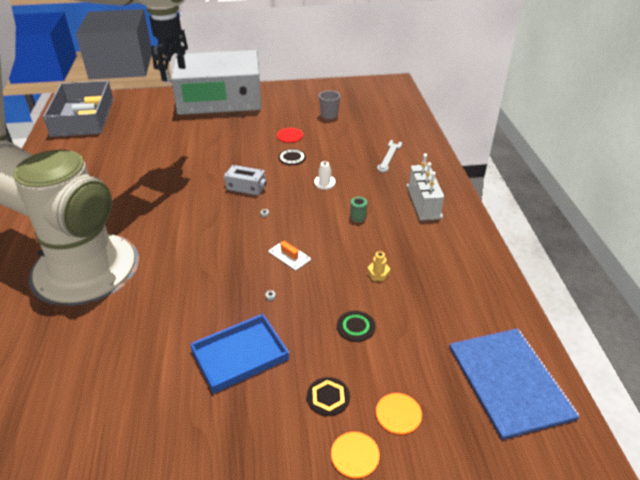

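View pics/wrist0.png

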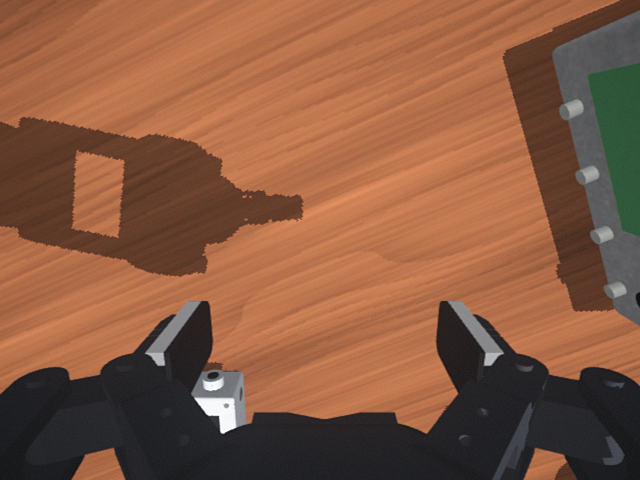

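The scene image shows the manifold at (415,284), nozzle (348,318), coupling (293,289), reducer (252,247), cover (323,242), box (307,182), and pads white (407,345), green (251,215) and brass (249,183). The red and orange discs are the decoys. The side view shows the same things: manifold (245,180), box (240,352), cover (290,254), nozzle (325,175), coupling (359,210), reducer (379,267), pads white (292,157), green (356,325), brass (329,396).

```bash
cat > h.py <<'E'
import numpy as np, cv2
from rig import ctrl, eyes, order
from scipy.spatial.transform import Rotation as R
def ray(P,uv):
    K=P["K"];T=np.array(P["camera_from_world"]);d=np.linalg.inv(K)@np.array([uv[0],uv[1],1.]);
    Rm=T[:3,:3];return -Rm.T@T[:3,3], Rm.T@d/np.linalg.norm(d)
def onplane(P,uv,z):
    o,d=ray(P,uv);return o+d*(z-o[2])/d[2]
def tri(obs):
    A=np.zeros((3,3));b=np.zeros(3);L=[ray(P,uv) for P,uv in obs]
    for o,d in L:
        M=np.eye(3)-np.outer(d,d);A+=M;b+=M@o
    x=np.linalg.solve(A,b);res=[np.linalg.norm((np.eye(3)-np.outer(d,d))@(x-o)) for o,d in L]
    return x,max(res)
def blobs(mask,n=3,amin=15):
    c,_=cv2.findContours(mask,cv2.RETR_EXTERNAL,cv2.CHAIN_APPROX_NONE)
    return sorted([k for k in c if cv2.contourArea(k)>amin],key=cv2.contourArea,reverse=True)[:n]
def hsv(im,lo,hi,roi=None):
    m=cv2.inRange(cv2.cvtColor(im,cv2.COLOR_BGR2HSV),np.array(lo),np.array(hi))
    if roi:
        z=np.zeros_like(m);x0,y0,x1,y1=roi;z[y0:y1,x0:x1]=m[y0:y1,x0:x1];m=z
    return m
def cen(m):
    M=cv2.moments(m,True);return (M["m10"]/M["m00"],M["m01"]/M["m00"]) if M["m00"] else None
def snap(n):
    P=eyes.camera_params(n);return P,eyes.capture(n)
E
python3 - <<'E'
import cv2,numpy as np
im=cv2.imread("pics/scene0.png");a=cv2.resize(im[140:380,180:460],None,fx=2.8,fy=2.5,interpolation=cv2.INTER_CUBIC);cv2.imwrite("pics/sc_z.png",a)
im=cv2.imread("pics/side0.png");a=cv2.resize(im[130:430,180:440],None,fx=2,fy=2,interpolation=cv2.INTER_CUBIC);cv2.imwrite("pics/si_z.png",a)
E
```

```text
(no output)
```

View pics/sc_z.png

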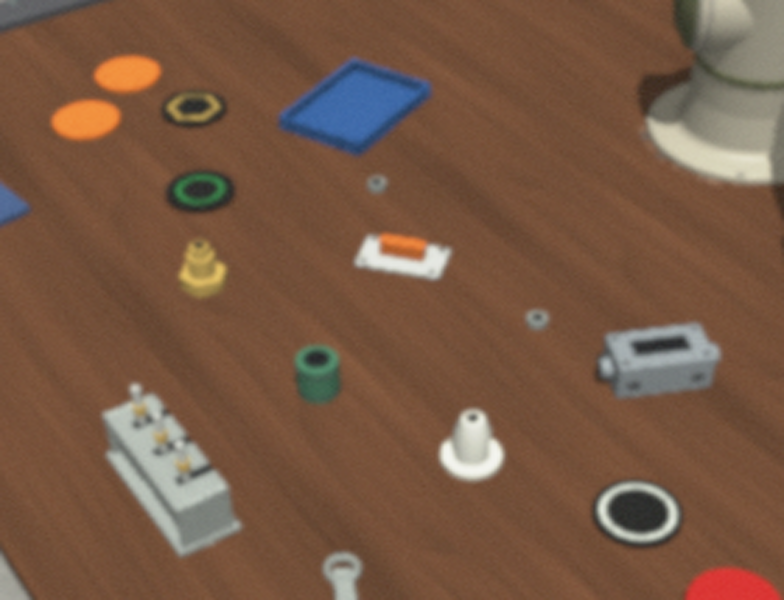

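View pics/si_z.png

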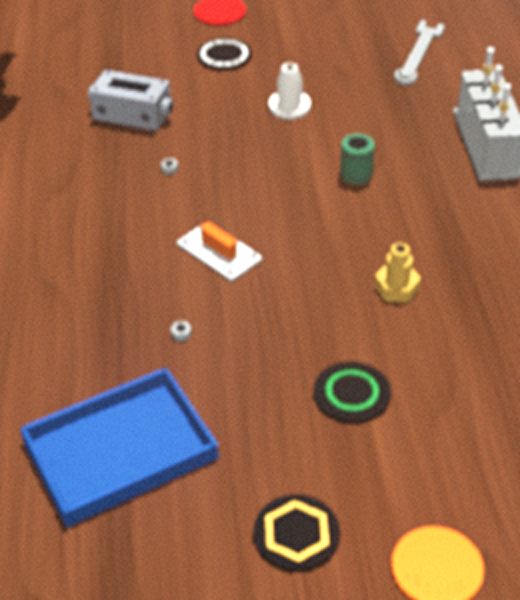

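Run:
```python
from h import *
S=eyes.camera_params("scene");D=eyes.camera_params("side")
s=lambda u,v:(180+u/2.8,140+v/2.5); d=lambda u,v:(180+u/2,130+v/2)
pts=dict(manif=((662,345),(130,85)),nozz=((473,415),(290,66)),coup=((317,357),(357,143)),red=((199,245),(400,247)),
handle=((403,240),(220,234)),pw=((637,512),(224,53)),pg=((200,190),(352,390)),pb=((193,107),(297,531)),
boxN=((355,60),(68,510)),boxE=((430,91),(24,437)),boxS=((357,150),(165,373)),boxW=((281,123),(216,443)))
for k,(a,b) in pts.items():
    x,r=tri([(S,s(*a)),(D,d(*b))]);print(k,x.round(1),round(r,1))
# manifold yaw : gasket ends; cover yaw : handle ends at approx height
for nm,z,a,b in [("man",48,(112,77),(150,92)),("cov",30,(203,225),(237,245))]:
    p,q=onplane(D,d(*a),z),onplane(D,d(*b),z);print(nm,np.degrees(np.arctan2(*(q-p)[1::-1])),np.linalg.norm(q-p))
c=eyes.camera_params("wrist");T=c["camera_from_world"];st=ctrl.sense();Rt=R.from_quat(np.roll(st["ee_rot"],-1)).as_matrix()
print("cam in tool",Rt.T@((-T[:3,:3].T@T[:3,3])-st["eef_pos"]),"optical axis in tool",Rt.T@T[2,:3],"camx in tool",Rt.T@T[0,:3]); print(Rt)
```

```text
manif [380.8 279.   46.6] 1.7
nozz [597.5 268.9  65.5] 1.1
coup [662.5 107.9  48.8] 0.4
red [ 674.2 -102.5   59.5] 0.2
handle [478.5 -19.6  28. ] 1.6
pw [518.5 411.2   3.3] 0.4
pg [ 597.5 -252.7    3. ] 0.1
pb [ 519.2 -414.6    2.9] 0.0
boxN [ 309.3 -377.2   18.2] 2.0
boxE [ 263.1 -276.7    5.7] 0.9
boxS [ 408.4 -213.3    9.4] 1.8
boxW [ 453.5 -312.    11.3] 1.0
man -40.4451353367561 66.00098121833828
cov -47.6146747634895 54.138267573937696
cam in tool [  68.93888339   -0.66590592 -142.44403621] optical axis in tool [-0.27252913 -0.00140116  0.96214651] camx in tool [-8.62536157e-04  9.99998894e-01  1.21197111e-03]
[[-9.17213750e-01  3.98395103e-01 -5.27805144e-04]
 [ 3.98395404e-01  9.17213487e-01 -7.21874180e-04]
 [ 1.96518858e-04 -8.72388067e-04 -9.99999600e-01]]
```

```bash
cat >> h.py <<'E'
def yawy(st=None):
    st=st or ctrl.sense();Rt=R.from_quat(np.roll(st["ee_rot"],-1)).as_matrix();return np.degrees(np.arctan2(Rt[1,1],Rt[0,1])),Rt
def plan(xyz,yaw=None,n=10,nturn=None,total=10):
    "rows (tool cm, deg) for straight move + yaw about vertical, n shift rows, nturn turn rows"
    st=ctrl.sense();y0,Rt=yawy(st);p=st["eef_pos"].copy();yaw=y0 if yaw is None else yaw
    dy=(yaw-y0+180)%360-180;nturn=nturn or n
    step=(np.array(xyz)-p)/n;y=y0;rows=[];q=p.copy()
    for i in range(total):
        a=np.radians(y);M=np.array([[-np.cos(a+np.pi/2),-np.sin(a+np.pi/2),0],[np.cos(a),np.sin(a),0],[0,0,-1]])
        M[0]=np.cross(M[1],M[2])
        tgt=p+step*min(i+1,n);s=np.round(M@(tgt-q)/10,2);q=q+M.T@s*10
        yt=y0+dy*min(i+1,nturn)/nturn;t=round(-(yt-y),1);y-=t
        rows.append("[%g,%g,%g,0,0,%g]"%(*(s+0.0),t))
    print("from",p.round(1),"yaw",round(y0,1),"q6",round(st["joints"][5],2),"F",st["force"].round(1),"t",round(st["time_s"],2));print("["+",".join(rows)+"]")
E
python3 -c "
from h import *
plan((381,279,200),48,8)"
```

```text
from [209.1 481.4 230.9] yaw 66.5 q6 -0.22 F [ 0.3 -0.4 -0.2] t 0.15
[[-2.98,-1.46,0.39,0,0,2.3],[-3.03,-1.35,0.38,0,0,2.3],[-3.09,-1.22,0.39,0,0,2.3],[-3.14,-1.09,0.38,0,0,2.4],[-3.17,-0.97,0.39,0,0,2.3],[-3.21,-0.83,0.39,0,0,2.3],[-3.25,-0.71,0.38,0,0,2.3],[-3.27,-0.57,0.39,0,0,2.3],[0,0,0,0,0,0],[0,0,0,0,0,0]]
```

Emit:
{"method": "move_arm", "body": {
  "deltas": [
    [-3,-1.5,0.4,0,0,2.3],
    [-3,-1.35,0.4,0,0,2.3],
    [-3.1,-1.2,0.4,0,0,2.3],
    [-3.1,-1.1,0.4,0,0,2.3],
    [-3.2,-1,0.4,0,0,2.3],
    [-3.2,-0.8,0.4,0,0,2.3],
    [-3.2,-0.7,0.4,0,0,2.3],
    [-3.3,-0.6,0.4,0,0,2.3],
    [0,0,0,0,0,0],
    [0,0,0,0,0,0]
  ],
  "grip": 8.5,
  "newtons": 60
}}

```text
time_s: 1.15
eef_pos: [380.7, 278.9, 199.1]
ee_rot: [-0.0, 0.358, 0.934, -0.0]
force: [0.6, 0.4, 0.1]
grip_width: 0.994
```

Run:
```python
from h import *
P,im=snap("wrist");cv2.imwrite("pics/w1.png",im)
np.savez("pics/w1.npz",K=P["K"],T=P["camera_from_world"])
```

```text
(no output)
```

View pics/w1.png

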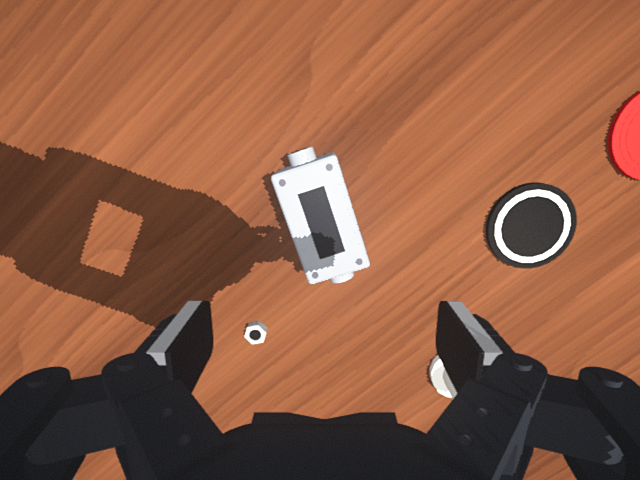

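The wrist picture shows the manifold's top face with corners near (272,180), (336,155), (369,264) and (308,283). It is about 18° off the tool. The white pad ring is at (531,224).

Run:
```python
from h import *
z=np.load("pics/w1.npz");P=dict(K=z["K"],camera_from_world=z["T"]);im=cv2.imread("pics/w1.png")
c=[onplane(P,u,48) for u in [(272,180),(336,155),(369,264),(308,283)]]
print(np.round(c,1),np.mean(c,0))
for a,b in((0,1),(1,2),(3,2),(0,3)): v=c[b]-c[a];print(np.linalg.norm(v),np.degrees(np.arctan2(v[1],v[0])))
# gasket (dark, unshadowed+shadow)
m=hsv(im,(0,0,0),(180,255,75),(285,175,350,270));b=blobs(m,1)[0];r=cv2.minAreaRect(b);print(r)
g=onplane(P,r[0],48);print("gasket",g)
S=eyes.camera_params("scene");D=eyes.camera_params("side")
print("3view h",tri([(P,r[0]),(S,(180+662/2.8,140+345/2.5))]),tri([(P,r[0]),(D,(245,172.5))]))
m=hsv(im,(0,0,170),(180,60,255),(480,170,590,280));e=cv2.fitEllipse(blobs(m,1)[0]);print(e,onplane(P,e[0],6))
```

```text
[[328.1 270.9  48. ]
 [347.  320.   48. ]
 [430.4 282.3  48. ]
 [409.3 233.9  48. ]] [378.70863572 276.79751036  48.        ]
52.59941905428077 68.97607463959655
91.52629107138283 -24.317692651645462
52.86606725775281 66.46969787444996
89.2313418736048 -24.541496311783753
((324.6000061035156, 242.29998779296875), (27.51181411743164, 19.289892196655273), 71.56504821777344)
gasket [392.34251385 267.6726343   48.        ]
3view h (array([386.93300856, 276.34167703,  55.16463949]), np.float64(7.965515863539757)) (array([386.82259183, 268.28095466,  53.79376566]), np.float64(4.233589631623485))
((532.1990966796875, 225.77651977539062), (68.46012878417969, 79.60721588134766), 52.60663986206055) [515.90679697 410.35294373   6.        ]
```

Run:
```python
from h import *
z=np.load("pics/w1.npz");P=dict(K=z["K"],camera_from_world=z["T"])
S=eyes.camera_params("scene");D=eyes.camera_params("side")
print(tri([(P,(321.2,220.5)),(S,(180+662/2.8,140+345/2.5)),(D,(245,172.5))]))
n=onplane(P,(255,334),4)[:2]-[379.5,277.5];a=np.radians(65.6);print("nut along grip",n@[np.cos(a),np.sin(a)],"across",n@[-np.sin(a),np.cos(a)])
plan((379.5,277.5,90),65.6,8)
```

```text
(array([379.46269201, 278.1013472 ,  46.0946873 ]), np.float64(2.8409667598895036))
nut along grip -102.1497629468925 across -97.5183914204978
from [380.4 279.4 199.3] yaw 48.1 q6 -0.46 F [-0.   1.   0.4] t 1.2
[[-0.01,-0.02,1.37,0,0,-2.2],[0,-0.03,1.36,0,0,-2.2],[-0.01,-0.03,1.37,0,0,-2.1],[0,-0.02,1.36,0,0,-2.2],[-0.01,-0.03,1.37,0,0,-2.2],[0,-0.02,1.37,0,0,-2.2],[0,-0.03,1.36,0,0,-2.2],[0,-0.03,1.37,0,0,-2.2],[0,0,0,0,0,0],[0,0,0,0,0,0]]
```

Emit:
{"method": "move_arm", "body": {
  "deltas": [
    [0,0,1.4,0,0,-2.2],
    [0,0,1.4,0,0,-2.2],
    [0,0,1.4,0,0,-2.2],
    [0,0,1.4,0,0,-2.2],
    [0,0,1.4,0,0,-2.2],
    [0,0,1.3,0,0,-2.2],
    [0,-0.1,1.3,0,0,-2.2],
    [0,-0.1,1.3,0,0,-2.1],
    [0,0,0,0,0,0],
    [0,0,0,0,0,0]
  ]
}}

```text
time_s: 2.2
eef_pos: [379.5, 278.0, 90.7]
ee_rot: [0.0, 0.211, 0.977, 0.0]
force: [-0.5, -0.1, 0.3]
grip_width: 0.996
```

Run:
```python
from h import *
P,im=snap("wrist");cv2.imwrite("pics/w2.png",im)
np.savez("pics/w2.npz",K=P["K"],T=P["camera_from_world"])
```

```text
(no output)
```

View pics/w2.png

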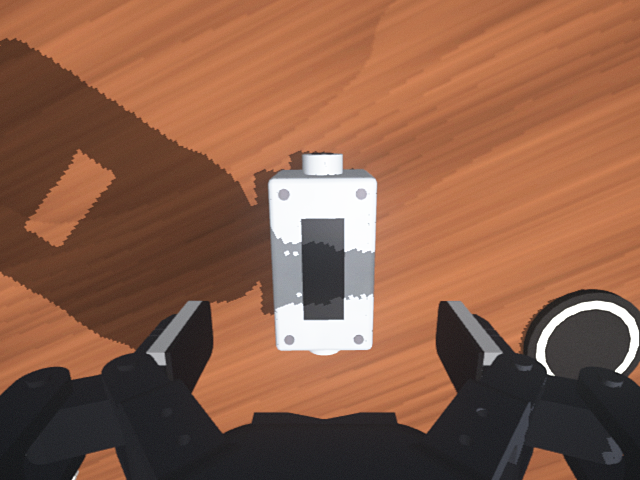

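Run:
```python
from h import *
L=[]
for f in("w1","w2"):
    z=np.load(f"pics/{f}.npz");L.append(dict(K=z["K"],camera_from_world=z["T"]))
print(tri([(L[0],(321.5,223.5)),(L[1],(323,269))]),onplane(L[1],(323,269),48))
a,b=onplane(L[1],(323,218),48),onplane(L[1],(323.5,320),48);print(np.degrees(np.arctan2(*(b-a)[1::-1])))
plan((379.3,278,14),None,8)
```

```text
(array([380.18945622, 275.63013921,  41.56224036]), np.float64(0.44344526157042286)) [378.0000937  277.07630019  48.        ]
-24.173853702345216
from [379.8 277.9  91. ] yaw 65.6 q6 -0.76 F [ 0.3  0.  -0.6] t 2.25
[[0.01,0,0.96,0,0,-0],[0,0,0.97,0,0,-0],[0.01,-0.01,0.96,0,0,-0],[0.01,0,0.96,0,0,-0],[0,0,0.96,0,0,-0],[0.01,0,0.97,0,0,-0],[0.01,-0.01,0.96,0,0,-0],[0,0,0.96,0,0,-0],[0,0,0,0,0,-0],[0,0,0,0,0,-0]]
```

Emit:
{"method": "move_arm", "body": {
  "deltas": [
    [0.05,0,1,0,0,0],
    [0.05,0,1,0,0,0],
    [0,0,1,0,0,0],
    [0,0,1,0,0,0],
    [0,0,1,0,0,0],
    [0,0,1,0,0,0],
    [0,0,1,0,0,0],
    [0,0,0.7,0,0,0],
    [0,0,0,0,0,0],
    [0,0,0,0,0,0]
  ]
}}

```text
time_s: 3.25
eef_pos: [379.0, 277.8, 13.4]
ee_rot: [0.0, 0.211, 0.977, 0.0]
force: [0.3, -0.2, 0.0]
grip_width: 0.994
```

Emit:
{"method": "move_arm", "body": {
  "deltas": [
    [0,0,0,0,0,0],
    [0,0,0,0,0,0],
    [0,0,0,0,0,0],
    [0,0,0,0,0,0],
    [0,0,0,0,0,0],
    [0,0,0,0,0,0],
    [0,0,0,0,0,0],
    [0,0,0,0,0,0],
    [0,0,0,0,0,0],
    [0,0,0,0,0,0]
  ],
  "grip": 4.5,
  "newtons": 80
}}

```text
time_s: 4.25
eef_pos: [379.2, 277.8, 14.0]
ee_rot: [0.0, 0.211, 0.977, 0.0]
force: [-2.4, -1.6, 5.3]
grip_width: 0.618
```

Emit:
{"method": "move_arm", "body": {
  "deltas": [
    [0,0,-0.5,0,0,0],
    [0,0,-1,0,0,0],
    [0,0,-2,0,0,0],
    [0,0,-2,0,0,0],
    [0,0,-2,0,0,0],
    [0,0,-2,0,0,0],
    [0,0,-2,0,0,0],
    [0,0,-2,0,0,0],
    [0,0,-1,0,0,0],
    [0,0,0,0,0,0]
  ]
}}

```text
time_s: 5.25
eef_pos: [379.1, 277.8, 159.3]
ee_rot: [0.001, 0.211, 0.977, 0.001]
force: [-0.5, -0.5, -8.4]
grip_width: 0.62
```

Run:
```python
from h import *
P,im=snap("wrist");cv2.imwrite("pics/w3.png",im)
P,im=snap("side");cv2.imwrite("pics/s3.png",im)
plan((358,-295,160),-66,18,18,20)
```

```text
from [378.4 277.5 157.5] yaw 65.6 q6 -0.76 F [-0.4 -0.3 -6.6] t 5.35
[[-1.21,-2.94,-0.01,0,0,7.3],[-1.57,-2.77,-0.02,0,0,7.3],[-1.92,-2.54,-0.01,0,0,7.3],[-2.22,-2.28,-0.02,0,0,7.3],[-2.49,-1.98,-0.01,0,0,7.4],[-2.73,-1.64,-0.01,0,0,7.3],[-2.91,-1.29,-0.02,0,0,7.3],[-3.05,-0.9,-0.01,0,0,7.3],[-3.14,-0.51,-0.01,0,0,7.3],[-3.18,-0.1,-0.02,0,0,7.3],[-3.17,0.3,-0.01,0,0,7.3],[-3.1,0.71,-0.02,0,0,7.3],[-3,1.09,-0.01,0,0,7.4],[-2.82,1.46,-0.01,0,0,7.3],[-2.61,1.82,-0.02,0,0,7.3],[-2.37,2.13,-0.01,0,0,7.3],[-2.07,2.41,-0.01,0,0,7.3],[-1.75,2.66,-0.02,0,0,7.3],[0,0,0,0,0,0],[0,0,0,0,0,0]]
```

View pics/w3.png

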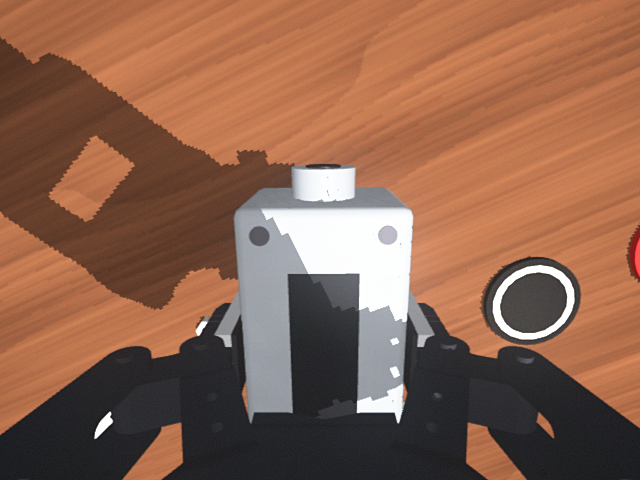

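The manifold is held level, with the bosses along the image column at x≈323. Next I measure the box in the fixed views.

Run:
```python
from h import *
for n,f,roi in(("scene","pics/scene0.png",(270,150,345,210)),("side","pics/side0.png",(180,305,300,400))):
    P=eyes.camera_params(n);im=cv2.imread(f)
    m=hsv(im,(100,120,50),(125,255,255),roi);b=blobs(m,1)[0];h=cv2.convexHull(b)
    a=cv2.approxPolyDP(h,3,True)[:,0];print(n,cv2.contourArea(b),a.tolist())
    for p in a: print(p,"z22",onplane(P,p,22).round(0)[:2],"z0",onplane(P,p,0).round(0)[:2])
im=cv2.imread("pics/scene0.png")[145:215,265:350];im2=cv2.imread("pics/side0.png")[310:400,180:300]
cv2.imwrite("pics/bx.png",np.hstack([cv2.resize(im,(400,330),interpolation=2),cv2.resize(im2,(400,330),interpolation=2)]))
```

```text
scene 999.0 [[332, 174], [308, 200], [281, 189], [305, 165]]
[332 174] z22 [ 272. -273.] z0 [ 254. -298.]
[308 200] z22 [ 417. -199.] z0 [ 403. -223.]
[281 189] z22 [ 459. -299.] z0 [ 445. -325.]
[305 165] z22 [ 318. -371.] z0 [ 302. -399.]
side 4249.5 [[263, 315], [288, 357], [213, 392], [191, 344]]
[263 315] z22 [ 408. -220.] z0 [ 408. -200.]
[288 357] z22 [ 451. -333.] z0 [ 452. -316.]
[213 392] z22 [ 310. -396.] z0 [ 307. -380.]
[191 344] z22 [ 264. -279.] z0 [ 260. -261.]
```

View pics/bx.png

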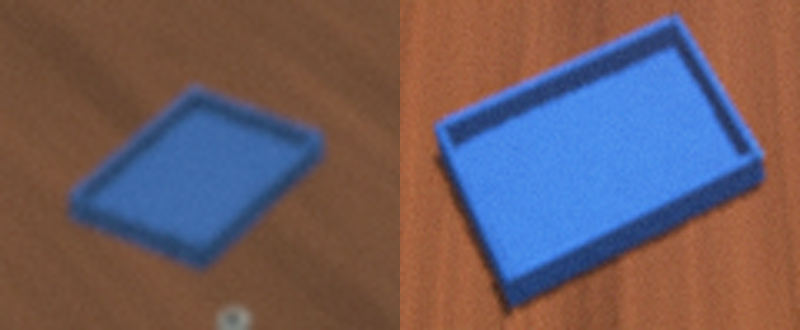

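Run:
```python
from h import *
plan((270,-332,220),-66,19,18,20)
P=eyes.camera_params("side")
c=[onplane(P,p,22) for p in [(263.1,314.4),(288.6,351.7),(213.6,386.4),(191.4,344.4)]];print(np.round(c,1),np.mean(c,0))
P=eyes.camera_params("scene")
c=[onplane(P,p,22) for p in [(306.6,163.2),(333.4,173),(308,198),(280.3,188)]];print(np.round(c,1),np.mean(c,0))
```

```text
from [378.4 277.5 157.5] yaw 65.6 q6 -0.76 F [-0.4 -0.3 -6.6] t 5.35
[[-0.8,-3.16,-0.33,0,0,7.3],[-1.2,-3.03,-0.33,0,0,7.3],[-1.58,-2.85,-0.33,0,0,7.3],[-1.92,-2.63,-0.33,0,0,7.3],[-2.24,-2.36,-0.32,0,0,7.4],[-2.53,-2.06,-0.33,0,0,7.3],[-2.77,-1.71,-0.33,0,0,7.3],[-2.97,-1.35,-0.33,0,0,7.3],[-3.11,-0.97,-0.33,0,0,7.3],[-3.21,-0.56,-0.33,0,0,7.3],[-3.25,-0.15,-0.33,0,0,7.3],[-3.25,0.27,-0.33,0,0,7.3],[-3.19,0.68,-0.32,0,0,7.4],[-3.07,1.08,-0.33,0,0,7.3],[-2.91,1.46,-0.33,0,0,7.3],[-2.7,1.82,-0.33,0,0,7.3],[-2.45,2.15,-0.33,0,0,7.3],[-2.15,2.45,-0.33,0,0,7.3],[-1.83,2.7,-0.33,0,0,0],[0,0,0,0,0,0]]
[[ 408.6 -218.2   22. ]
 [ 453.5 -320.7   22. ]
 [ 311.  -384.    22. ]
 [ 265.3 -280.5   22. ]] [ 359.614062   -300.84351177   22.        ]
[[ 307.7 -377.2   22. ]
 [ 264.3 -274.8   22. ]
 [ 411.8 -207.4   22. ]
 [ 458.1 -305.2   22. ]] [ 360.46338903 -291.15268974   22.        ]
```

Emit:
{"method": "move_arm", "body": {
  "deltas": [
    [-0.8,-3.2,-0.4,0,0,7.3],
    [-1.2,-3,-0.4,0,0,7.3],
    [-1.6,-2.8,-0.4,0,0,7.3],
    [-1.9,-2.6,-0.4,0,0,7.3],
    [-2.2,-2.4,-0.4,0,0,7.4],
    [-2.5,-2.1,-0.4,0,0,7.3],
    [-2.8,-1.7,-0.4,0,0,7.3],
    [-3,-1.3,-0.4,0,0,7.3],
    [-3.1,-1,-0.4,0,0,7.3],
    [-3.2,-0.6,-0.4,0,0,7.3]
  ]
}}

```text
time_s: 6.35
eef_pos: [320.5, -43.6, 197.7]
ee_rot: [-0.001, 0.753, 0.658, -0.0]
force: [1.2, -0.1, -7.5]
grip_width: 0.619
```

Emit:
{"method": "move_arm", "body": {
  "deltas": [
    [-3.2,-0.2,-0.4,0,0,7.3],
    [-3.2,0.3,-0.4,0,0,7.3],
    [-3.2,0.7,-0.4,0,0,7.4],
    [-3.1,1.1,-0.3,0,0,7.3],
    [-2.9,1.5,-0.3,0,0,7.3],
    [-2.7,1.8,-0.3,0,0,7.3],
    [-2.4,2.1,-0.2,0,0,7.3],
    [-2.2,2.4,0,0,0,7.3],
    [-1.8,2.7,0,0,0,0],
    [0,0,0,0,0,0]
  ]
}}

```text
time_s: 7.35
eef_pos: [269.1, -332.6, 220.0]
ee_rot: [-0.001, 0.978, 0.207, -0.0]
force: [0.2, 0.4, -6.5]
grip_width: 0.616
```

Run:
```python
from h import *
print(ctrl.sense()["joints"].round(2))
P,im=snap("wrist");cv2.imwrite("pics/w4.png",im)
np.savez("pics/w4.npz",K=P["K"],T=P["camera_from_world"])
```

```text
[-1.17  0.11  1.78 -0.    1.25 -0.01]
```

View pics/w4.png

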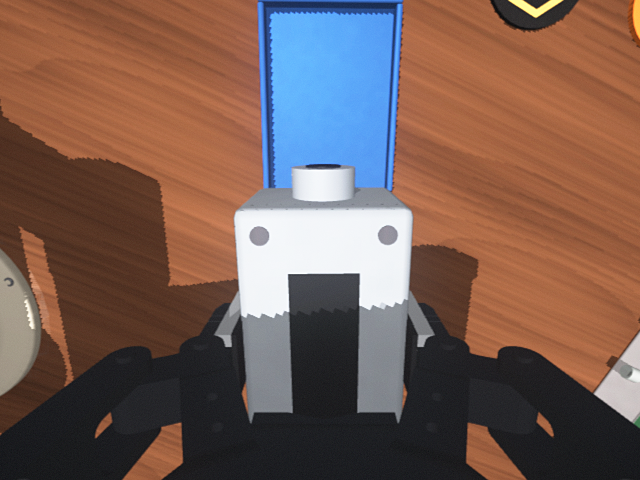

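Run:
```python
from h import *
im=cv2.imread("pics/w4.png");
for u in (257,262,300,330,380,400,404): print(u,[tuple(im[v,u]) for v in (0,1,2,3,4,6,8,10,12,16)])
for v in(60,150): 
    m=[u for u in range(230,430) if im[v,u,0]>im[v,u,2]*1.3];print(v,m[0],m[-1])
z=np.load("pics/w4.npz");P=dict(K=z["K"],camera_from_world=z["T"])
for u in [(258,1),(403,1)]: print(onplane(P,u,22))
```

```text
257 [(np.uint8(106), np.uint8(95), np.uint8(134)), (np.uint8(76), np.uint8(92), np.uint8(144)), (np.uint8(99), np.uint8(98), np.uint8(145)), (np.uint8(152), np.uint8(109), np.uint8(133)), (np.uint8(167), np.uint8(106), np.uint8(116)), (np.uint8(159), np.uint8(105), np.uint8(119)), (np.uint8(154), np.uint8(105), np.uint8(129)), (np.uint8(146), np.uint8(105), np.uint8(132)), (np.uint8(131), np.uint8(101), np.uint8(133)), (np.uint8(112), np.uint8(99), np.uint8(140))]
262 [(np.uint8(173), np.uint8(97), np.uint8(58)), (np.uint8(123), np.uint8(68), np.uint8(43)), (np.uint8(156), np.uint8(85), np.uint8(49)), (np.uint8(197), np.uint8(113), np.uint8(64)), (np.uint8(199), np.uint8(114), np.uint8(63)), (np.uint8(202), np.uint8(114), np.uint8(65)), (np.uint8(207), np.uint8(116), np.uint8(66)), (np.uint8(206), np.uint8(115), np.uint8(64)), (np.uint8(210), np.uint8(119), np.uint8(65)), (np.uint8(217), np.uint8(122), np.uint8(68))]
300 [(np.uint8(196), np.uint8(110), np.uint8(62)), (np.uint8(150), np.uint8(83), np.uint8(46)), (np.uint8(88), np.uint8(47), np.uint8(27)), (np.uint8(85), np.uint8(47), 
[... 1523 characters left out ...]
uint8(242), np.uint8(148), np.uint8(78)), (np.uint8(241), np.uint8(147), np.uint8(78)), (np.uint8(239), np.uint8(141), np.uint8(73))]
404 [(np.uint8(63), np.uint8(96), np.uint8(162)), (np.uint8(61), np.uint8(94), np.uint8(161)), (np.uint8(61), np.uint8(95), np.uint8(161)), (np.uint8(61), np.uint8(96), np.uint8(162)), (np.uint8(59), np.uint8(93), np.uint8(157)), (np.uint8(62), np.uint8(94), np.uint8(160)), (np.uint8(61), np.uint8(95), np.uint8(161)), (np.uint8(62), np.uint8(98), np.uint8(159)), (np.uint8(57), np.uint8(86), np.uint8(149)), (np.uint8(69), np.uint8(108), np.uint8(175))]
60 259 399
150 262 394
[ 402.60917245 -217.23551059   22.        ]
[ 448.88532963 -322.18915363   22.        ]
```

Run:
```python
from h import *
z=np.load("pics/w4.npz");P=dict(K=z["K"],camera_from_world=z["T"])
for v,a,b in((60,259,399),(150,262,394)): print((onplane(P,(a,v),22)+onplane(P,(b,v),22))/2, np.array([358,-300])+0)
plan((358,-300,60),-66.2,10)
```

```text
[ 386.22134712 -286.01525221   22.        ] [ 358 -300]
[ 320.07286691 -314.51622648   22.        ] [ 358 -300]
from [ 269.5 -330.8  219.9] yaw -66.1 q6 -0.01 F [ 0.   1.5 -7. ] t 7.4
[[0.93,0.08,1.6,0,0,0],[0.94,0.07,1.6,0,0,0],[0.93,0.08,1.6,0,0,0],[0.94,0.08,1.6,0,0,0],[0.93,0.08,1.59,0,0,0],[0.93,0.07,1.6,0,0,0.1],[0.94,0.08,1.6,0,0,-0],[0.93,0.08,1.6,0,0,-0],[0.94,0.07,1.6,0,0,-0],[0.93,0.08,1.6,0,0,-0]]
```

Emit:
{"method": "move_arm", "body": {
  "deltas": [
    [1,0,1.6,0,0,0],
    [1,0,1.6,0,0,0],
    [1,0,1.6,0,0,0],
    [1,0,1.6,0,0,0],
    [1,0,1.6,0,0,0],
    [1,0,1.6,0,0,0],
    [1,0,1.6,0,0,0],
    [1,0,1.6,0,0,0],
    [1,0,1.6,0,0,0],
    [0.5,0,1.6,0,0,0]
  ]
}}

```text
time_s: 8.4
eef_pos: [357.3, -289.8, 60.1]
ee_rot: [-0.001, 0.978, 0.209, -0.0]
force: [-0.2, -0.0, -6.6]
grip_width: 0.621
```

Run:
```python
from h import *
P,im=snap("wrist");cv2.imwrite("pics/w5.png",im)
plan((358,-299.5,20),-66.2,8)
```

```text
from [ 356.7 -288.7   57.9] yaw -65.9 q6 0.21 F [ -1.8   3.1 -10.7] t 8.45
[[-0.04,0.13,0.47,0,0,0],[-0.04,0.13,0.48,0,0,0.1],[-0.04,0.13,0.47,0,0,0],[-0.04,0.13,0.48,0,0,0],[-0.04,0.13,0.47,0,0,0.1],[-0.04,0.13,0.47,0,0,0],[-0.04,0.13,0.48,0,0,0.1],[-0.04,0.13,0.47,0,0,-0],[0,0,0,0,0,-0],[0,0,0,0,0,-0]]
```

View pics/w5.png

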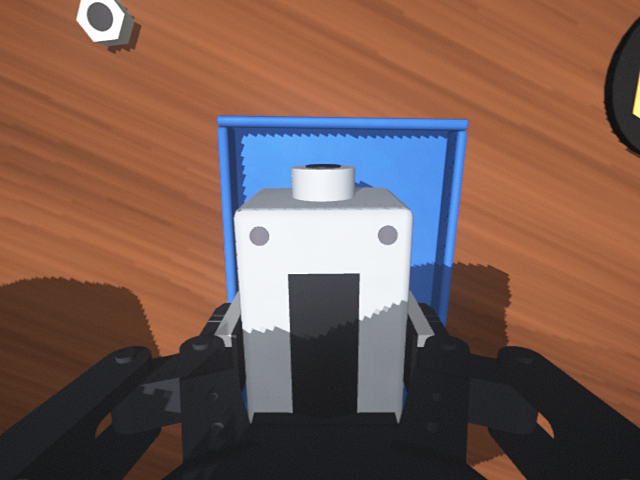

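The box's far rim runs from (218,118) to (467,122). The manifold sits left of the box's middle because I left out the lateral shift, and I'll correct that next.

Run:
```python
from h import *
P=eyes.camera_params("wrist")
a,b=onplane(P,(218,117),22),onplane(P,(467,121),22);print(a,b,np.linalg.norm(b-a))
t=np.arctan2(*(b-a)[1::-1])+np.pi/2;print(np.degrees(t),(a+b)/2-80*np.array([np.cos(t),np.sin(t),0]))
```

```text
[ 406.29681874 -215.02328337   22.        ] [ 450.1758379  -317.59845924   22.        ] 111.56628087034264
23.15999201524602 [ 354.68351285 -297.77487194   22.        ]
```

Emit:
{"method": "move_arm", "body": {
  "deltas": [
    [-0.1,0.2,0.5,0,0,0.5],
    [-0.1,0.2,0.5,0,0,0],
    [-0.1,0.2,0.5,0,0,0],
    [-0.1,0.2,0.5,0,0,0],
    [0,0,0.5,0,0,0],
    [0,0,0.5,0,0,0],
    [0,0,0.5,0,0,0],
    [0,0,0.4,0,0,0],
    [0,0,0,0,0,0],
    [0,0,0,0,0,0]
  ]
}}

```text
time_s: 9.45
eef_pos: [356.5, -300.2, 22.3]
ee_rot: [-0.0, 0.979, 0.204, -0.0]
force: [-0.0, 0.0, -6.7]
grip_width: 0.623
```

Run:
```python
from h import *
s=ctrl.sense();print(s["eef_pos"],s["force"],yawy()[0])
P,im=snap("wrist");cv2.imwrite("pics/w6.png",im)
P,im=snap("side");cv2.imwrite("pics/s6.png",cv2.resize(im[280:420,150:350],None,fx=3,fy=3))
```

```text
[ 356.52134659 -300.23498521   22.30807479] [-0.03506609  0.01217022 -6.65981013] -66.47410306756377
```

View pics/w6.png

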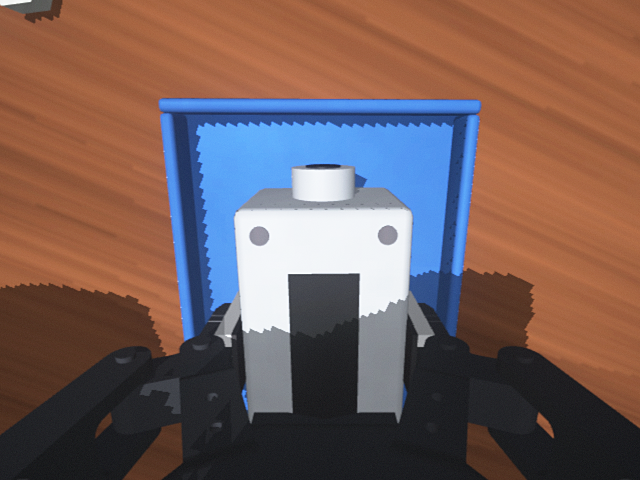

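View pics/s6.png

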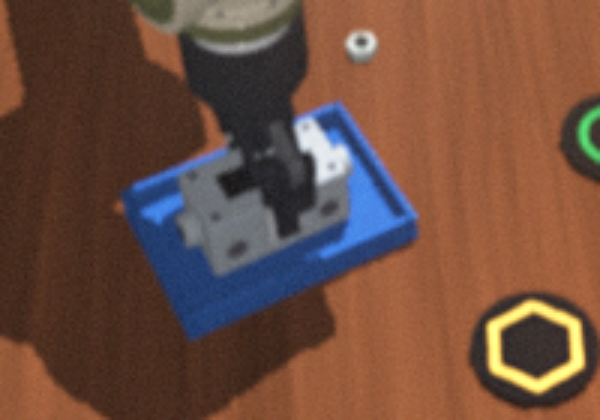

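Run:
```python
from h import *
P=eyes.camera_params("wrist")
a,b=onplane(P,(159,100),22),onplane(P,(481,100),22)
t=np.arctan2(*(b-a)[1::-1])+np.pi/2;print(np.linalg.norm(b-a),np.degrees(t),(a+b)/2-80*np.array([np.cos(t),np.sin(t),0]))
s=ctrl.sense()["eef_pos"]
# manifold end of top face on its plane: far top edge v=209, bench-relative top z = 48+8.3
e=(onplane(P,(240,209),56.3)+onplane(P,(408,209),56.3))/2;print("manifold end-48 ->",e-48*np.array([np.cos(t),np.sin(t),0]),np.linalg.norm(onplane(P,(236,209),56.3)-onplane(P,(411,209),56.3)))
```

```text
114.17443149191124 23.482498049509246 [ 356.0205747  -299.72147517   22.        ]
manifold end-48 -> [ 356.07873054 -301.15902596   56.3       ] 50.92053858726666
```

Centred within about 1.5 mm. Lower 3 mm, open partway and lift.

Emit:
{"method": "move_arm", "body": {
  "deltas": [
    [0,0,0.1,0,0,0],
    [0,0,0.1,0,0,0],
    [0,0,0.1,0,0,0],
    [0,0,0.05,0,0,0],
    [0,0,0,0,0,0],
    [0,0,0,0,0,0],
    [0,0,0,0,0,0],
    [0,0,0,0,0,0],
    [0,0,0,0,0,0],
    [0,0,0,0,0,0]
  ]
}}

```text
time_s: 10.55
eef_pos: [356.5, -300.2, 19.0]
ee_rot: [-0.0, 0.979, 0.204, -0.0]
force: [-2.3, 3.1, 2.1]
grip_width: 0.622
```

Emit:
{"method": "move_arm", "body": {
  "deltas": [
    [0,0,0,0,0,0],
    [0,0,0,0,0,0],
    [0,0,0,0,0,0],
    [0,0,0,0,0,0],
    [0,0,0,0,0,0],
    [0,0,0,0,0,0],
    [0,0,0,0,0,0],
    [0,0,0,0,0,0],
    [0,0,-0.5,0,0,0],
    [0,0,-1,0,0,0]
  ],
  "grip": 6.6
}}

```text
time_s: 11.55
eef_pos: [356.3, -300.0, 34.0]
ee_rot: [-0.001, 0.979, 0.204, -0.0]
force: [0.2, -0.2, 0.2]
grip_width: 0.771
```

Emit:
{"method": "move_arm", "body": {
  "deltas": [
    [0,0,-2,0,0,0],
    [0,0,-2,0,0,0],
    [0,0,-2,0,0,0],
    [0,0,-2,0,0,0],
    [0,0,-2,0,0,0],
    [0,0,-2,0,0,0],
    [0,0,-2,0,0,0],
    [0,0,-1,0,0,0],
    [0,0,0,0,0,0],
    [0,0,0,0,0,0]
  ]
}}

```text
time_s: 12.55
eef_pos: [356.3, -300.0, 183.3]
ee_rot: [-0.0, 0.979, 0.204, -0.0]
force: [-0.0, 0.1, -0.6]
grip_width: 0.772
```

Run:
```python
from h import *
P,im=snap("wrist");cv2.imwrite("pics/w7.png",im);np.savez("pics/w7.npz",K=P["K"],T=P["camera_from_world"])
plan((478.5,-20,180),33,9)
```

```text
from [ 356.2 -299.9  183. ] yaw -66.5 q6 0.21 F [ 0.1 -0.3  0.5] t 12.6
[[2.49,-2.31,0.03,0,0,-11.1],[2.88,-1.79,0.04,0,0,-11],[3.17,-1.2,0.03,0,0,-11.1],[3.35,-0.57,0.03,0,0,-11],[3.39,0.08,0.04,0,0,-11.1],[3.32,0.73,0.03,0,0,-11],[3.11,1.35,0.03,0,0,-11.1],[2.8,1.92,0.04,0,0,-11],[2.38,2.42,0.03,0,0,-11.1],[0,0,0,0,0,0]]
```

View pics/w7.png

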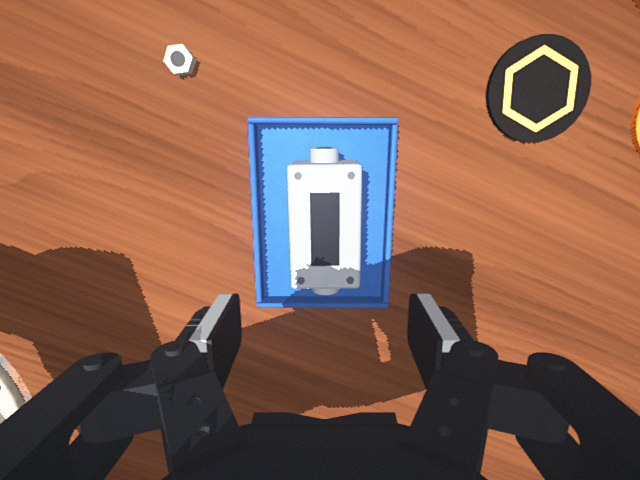

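The manifold lies square in the box: gasket centre (325,229), box rim corners (248,118), (398,118), (388,307) and (257,307). The brass hexagon is at (540,88).

Run:
```python
from h import *
z=np.load("pics/w7.npz");P=dict(K=z["K"],camera_from_world=z["T"])
c=[onplane(P,u,22) for u in[(248,117),(398,117),(388.5,307.5),(256.5,307.5)]];print("box",np.mean(c,0),np.round(c,0)[:,:2].tolist())
c=[onplane(P,u,53) for u in[(310.5,193),(340,193),(340.5,265.5),(311,265.5)]];print("man gasket",np.mean(c,0))
c=[onplane(P,u,53) for u in[(288.5,164),(361,164),(360,288),(291,288)]];print("man",np.mean(c,0))
im=cv2.imread("pics/w7.png");m=hsv(im,(18,80,120),(38,255,255),(480,30,600,150));b=blobs(m,1)[0]
h=cv2.convexHull(b);print("brass",onplane(P,cen(cv2.drawContours(np.zeros_like(m),[h],-1,255,-1)),6),cv2.contourArea(b))
plan((478.5,-20,180),18,9,10)
```

```text
box [ 356.67228679 -299.32352445   22.        ] [[407.0, -215.0], [452.0, -320.0], [307.0, -384.0], [261.0, -278.0]]
man gasket [ 356.00373374 -301.95475321   53.        ]
man [ 356.86328855 -301.28635899   53.        ]
brass [ 517.83360272 -415.43646668    6.        ] 4666.5
from [ 356.2 -299.9  183. ] yaw -66.5 q6 0.21 F [ 0.1 -0.3  0.5] t 12.6
[[2.49,-2.31,0.03,0,0,-8.4],[2.79,-1.92,0.04,0,0,-8.5],[3.06,-1.49,0.03,0,0,-8.4],[3.23,-1.02,0.03,0,0,-8.5],[3.35,-0.54,0.04,0,0,-8.4],[3.39,-0.04,0.03,0,0,-8.5],[3.37,0.47,0.03,0,0,-8.4],[3.26,0.94,0.04,0,0,-8.5],[3.08,1.42,0.03,0,0,-8.4],[0,0,0,0,0,-8.5]]
```

Manifold–box offset is about 2 mm, so it's fine. Manifold centre is taken as (356.4,−301.4). Next, the cover.

Emit:
{"method": "move_arm", "body": {
  "deltas": [
    [2.5,-2.3,0,0,0,-8.4],
    [2.8,-1.9,0,0,0,-8.5],
    [3.1,-1.5,0,0,0,-8.4],
    [3.2,-1,0,0,0,-8.5],
    [3.4,-0.5,0,0,0,-8.4],
    [3.4,0,0,0,0,-8.5],
    [3.4,0.5,0,0,0,-8.4],
    [3.3,0.9,0,0,0,-8.5],
    [3.1,1.4,0,0,0,-8.4],
    [0,0,0,0,0,-8.5]
  ],
  "grip": 8.5
}}

```text
time_s: 13.6
eef_pos: [480.5, -16.5, 182.8]
ee_rot: [-0.001, 0.584, 0.812, 0.0]
force: [-0.1, -0.6, 0.3]
grip_width: 0.993
```

Run:
```python
from h import *
print(ctrl.sense()["dq"].round(2))
P,im=snap("wrist");cv2.imwrite("pics/w8.png",im);np.savez("pics/w8.npz",K=P["K"],T=P["camera_from_world"])
```

```text
[-0.06 -0.01  0.02 -0.02 -0.01 -1.53]
```

View pics/w8.png

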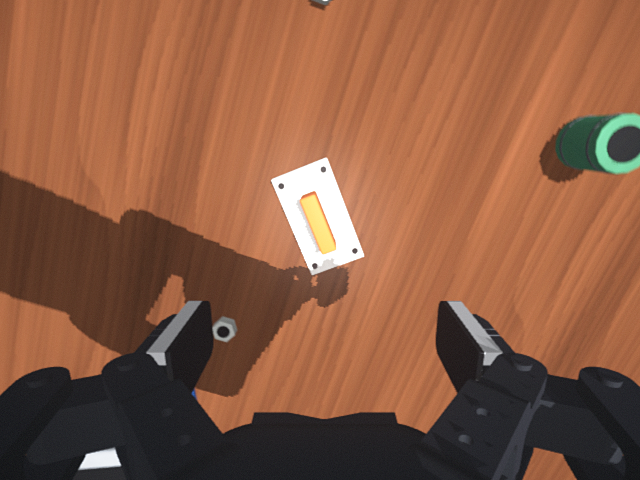

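The cover's plate corners are at (271,181), (327,157), (364,257) and (312,275), with the handle upright at (319,223).

Run:
```python
from h import *
z=np.load("pics/w8.npz");P=dict(K=z["K"],camera_from_world=z["T"])
c=[onplane(P,u,6) for u in[(271,180.5),(327,157),(364,257),(312,275)]];print(np.mean(c,0))
for a,b in((0,1),(1,2),(3,2),(0,3)): v=c[b]-c[a];print(np.linalg.norm(v),np.degrees(np.arctan2(v[1],v[0])))
im=cv2.imread("pics/w8.png");m=hsv(im,(10,100,150),(25,255,255),(295,185,345,260));b=blobs(m,1)[0];r=cv2.minAreaRect(b);print(r,onplane(P,r[0],28))
S=eyes.camera_params("side");print(tri([(P,(318.5,217.7)),(S,(180+219.5/2,130+249/2))]))
plan((478,-18,90),40,8)
```

```text
[476.48778864 -21.0157137    6.        ]
50.67477981974181 40.87633326944069
92.70258843653332 -50.6463118095457
49.24233126255127 38.76910124100214
90.86469819635994 -49.75269529379749
((317.6551513671875, 222.637939453125), (62.20793914794922, 18.198143005371094), 68.19859313964844) [475.12705888 -19.29415717  28.        ]
(array([477.17684268, -20.28517838,   4.30381446]), np.float64(1.400779612744625))
from [480.  -17.8 182.7] yaw 19.0 q6 -0.61 F [-0.2  0.9  0.1] t 13.65
[[0.01,-0.02,1.16,0,0,-2.6],[0,-0.03,1.16,0,0,-2.7],[0.01,-0.02,1.16,0,0,-2.6],[0.01,-0.03,1.16,0,0,-2.6],[0.01,-0.02,1.15,0,0,-2.6],[0.01,-0.02,1.16,0,0,-2.7],[0.02,-0.02,1.16,0,0,-2.6],[0.01,-0.02,1.16,0,0,-2.6],[0,0,0,0,0,-0],[0,0,0,0,0,-0]]
```

Emit:
{"method": "move_arm", "body": {
  "deltas": [
    [0,-0.1,1.2,0,0,-2.6],
    [0,-0.1,1.2,0,0,-2.6],
    [0,-0.1,1.2,0,0,-2.6],
    [0,-0.1,1.2,0,0,-2.6],
    [0,0,1.2,0,0,-2.6],
    [0,0,1.2,0,0,-2.6],
    [0,0,1.2,0,0,-2.6],
    [0,0,1.2,0,0,-2.6],
    [0,0,0.6,0,0,0],
    [0,0,0,0,0,0]
  ]
}}

```text
time_s: 14.65
eef_pos: [475.7, -21.2, 80.9]
ee_rot: [-0.001, 0.433, 0.901, -0.0]
force: [0.6, -0.4, -0.2]
grip_width: 0.993
```

Run:
```python
from h import *
P,im=snap("wrist");cv2.imwrite("pics/w9.png",im);np.savez("pics/w9.npz",K=P["K"],T=P["camera_from_world"])
```

```text
(no output)
```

View pics/w9.png

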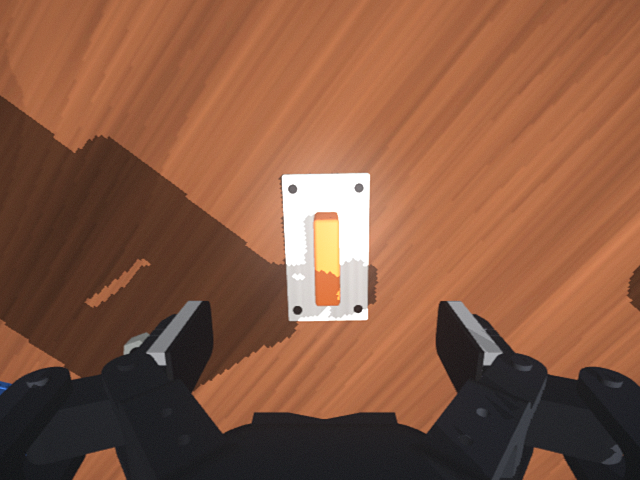

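Run:
```python
from h import *
z=np.load("pics/w9.npz");P=dict(K=z["K"],camera_from_world=z["T"])
z=np.load("pics/w8.npz");P8=dict(K=z["K"],camera_from_world=z["T"])
c=[onplane(P,u,6) for u in[(282,174),(370,173),(368.5,320.5),(288.5,321.5)]];print(np.mean(c,0))
for a,b in((0,1),(1,2),(3,2),(0,3)): v=c[b]-c[a];print(np.linalg.norm(v),np.degrees(np.arctan2(v[1],v[0])))
ce=[(271,180.5),(327,157),(364,257),(312,275)];cf=[(282,174),(370,173),(368.5,320.5),(288.5,321.5)]
print([tri([(P8,a),(P,b)])[0].round(1).tolist() for a,b in zip(ce,cf)])
plan((476.3,-20.8,10),40,8)
```

```text
[476.40420676 -20.30549964   6.        ]
49.94087126972547 39.24533965290057
92.43952816814144 -50.11719060403363
50.69346792646147 39.445893793706915
92.61166211796801 -50.58380290801964
[[427.6, -1.9, 3.1], [466.2, 31.0, 6.4], [524.9, -40.0, 7.2], [486.6, -72.1, 5.4]]
from [476.2 -21.2  81.5] yaw 38.7 q6 -0.97 F [ 0.5 -1.1 -0.1] t 14.7
[[0,0,0.89,0,0,-0.2],[0.01,0.01,0.9,0,0,-0.1],[0,0,0.89,0,0,-0.2],[0,0.01,0.9,0,0,-0.2],[0,0,0.89,0,0,-0.1],[0.01,0.01,0.9,0,0,-0.2],[0,0,0.89,0,0,-0.2],[0,0.01,0.89,0,0,-0.1],[0,0,0,0,0,-0],[0,0,0,0,0,-0]]
```

Emit:
{"method": "move_arm", "body": {
  "deltas": [
    [0,0,1,0,0,-0.8],
    [0,0.05,1,0,0,0],
    [0,0,1,0,0,0],
    [0,0,1,0,0,0],
    [0,0,1,0,0,0],
    [0,0,0.8,0,0,0],
    [0,0,0.8,0,0,0],
    [0,0,0.5,0,0,0],
    [0,0,0,0,0,0],
    [0,0,0,0,0,0]
  ]
}}

```text
time_s: 15.7
eef_pos: [476.9, -20.8, 10.9]
ee_rot: [0.0, 0.426, 0.905, 0.0]
force: [0.3, 0.3, 0.2]
grip_width: 0.994
```

Emit:
{"method": "move_arm", "body": {
  "deltas": [
    [0,0,0,0,0,0],
    [0,0,0,0,0,0],
    [0,0,0,0,0,0],
    [0,0,0,0,0,0],
    [0,0,0,0,0,0],
    [0,0,0,0,0,0],
    [0,0,0,0,0,0],
    [0,0,0,0,0,0],
    [0,0,0,0,0,0],
    [0,0,0,0,0,0]
  ],
  "grip": 0.8,
  "newtons": 40
}}

```text
time_s: 16.7
eef_pos: [476.9, -20.8, 11.0]
ee_rot: [0.0, 0.426, 0.905, 0.0]
force: [-0.6, 0.6, 5.6]
grip_width: 0.153
```

Run:
```python
from h import *
s=ctrl.sense();print(s["grip_width"],s["force"],s["dq"].round(2),s["eef_pos"])
P,im=snap("wrist");cv2.imwrite("pics/w10.png",im)
```

```text
0.15319571942462706 [-0.63273187  0.60120595  5.64698771] [-0.  0.  0.  0.  0.  0.] [476.90260251 -20.75988765  10.98645413]
```

View pics/w10.png

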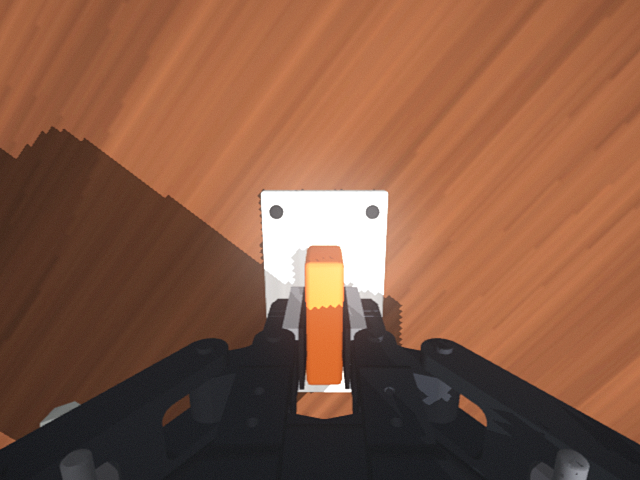

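Emit:
{"method": "move_arm", "body": {
  "deltas": [
    [0,0,-0.5,0,0,0],
    [0,0,-1.5,0,0,0],
    [0,0,-2,0,0,0],
    [0,0,-2,0,0,8],
    [0,0,-2,0,0,8],
    [0,0,-2,0,0,8],
    [0,0,-2,0,0,8],
    [0,0,-2,0,0,8],
    [0,0,0,0,0,8],
    [0,0,0,0,0,8]
  ]
}}

```text
time_s: 17.75
eef_pos: [476.7, -20.7, 151.2]
ee_rot: [0.0, 0.802, 0.597, 0.0]
force: [0.3, -0.2, -1.2]
grip_width: 0.152
```

Run:
```python
from h import *
plan((356.4,-301.4,150),-66.6,10)
```

```text
from [476.7 -20.7 151.2] yaw -16.7 q6 0.0 F [ 0.3 -0.2 -1.2] t 17.75
[[-3.03,-0.35,0.01,0,0,5],[-3.06,-0.07,0.01,0,0,5],[-3.05,0.18,0.02,0,0,5],[-3.02,0.45,0.01,0,0,5],[-2.97,0.72,0.01,0,0,4.9],[-2.89,0.96,0.01,0,0,5],[-2.81,1.22,0.02,0,0,5],[-2.68,1.45,0.01,0,0,5],[-2.55,1.68,0.01,0,0,5],[-2.39,1.9,0.01,0,0,5]]
```

Emit:
{"method": "move_arm", "body": {
  "deltas": [
    [-3,-0.4,0,0,0,5],
    [-3.1,-0.1,0,0,0,5],
    [-3.1,0.2,0,0,0,5],
    [-3,0.5,0,0,0,5],
    [-3,0.7,0,0,0,5],
    [-2.9,1,0,0,0,5],
    [-2.8,1.2,0,0,0,5],
    [-2.7,1.4,0,0,0,5],
    [-2.5,1.7,0,0,0,5],
    [-2.4,1.9,0,0,0,5]
  ]
}}

```text
time_s: 18.75
eef_pos: [356.6, -303.2, 150.7]
ee_rot: [-0.0, 0.979, 0.203, -0.0]
force: [0.3, 0.4, -1.6]
grip_width: 0.154
```

Run:
```python
from h import *
plan((356.4,-301.4,85),-66.6,8)
P,im=snap("wrist");cv2.imwrite("pics/w11.png",im)
```

```text
from [ 356.6 -303.2  150.7] yaw -66.6 q6 0.21 F [ 0.3  0.4 -1.6] t 18.75
[[0.01,-0.02,0.82,0,0,0],[0,-0.02,0.82,0,0,0],[0.01,-0.03,0.83,0,0,0],[0.01,-0.02,0.82,0,0,0],[0.01,-0.02,0.82,0,0,0],[0,-0.02,0.82,0,0,0],[0.01,-0.02,0.82,0,0,0],[0.01,-0.03,0.82,0,0,0],[0,0,0,0,0,0],[0,0,0,0,0,0]]
```

View pics/w11.png

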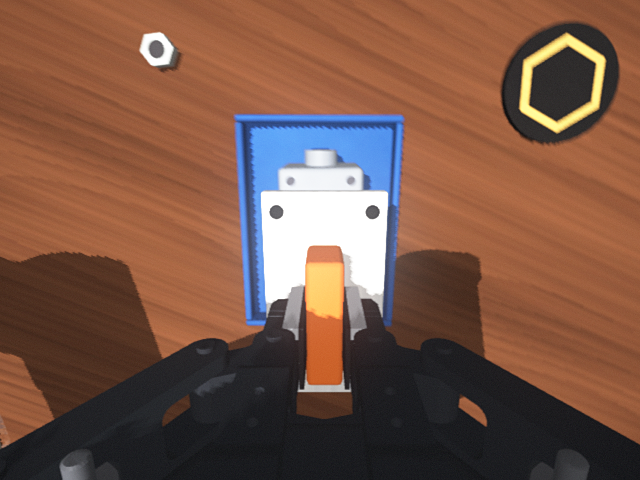

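Emit:
{"method": "move_arm", "body": {
  "deltas": [
    [0.05,-0.2,1,0,0,0],
    [0,0,1,0,0,0],
    [0,0,1,0,0,0],
    [0,0,1,0,0,0],
    [0,0,1,0,0,0],
    [0,0,1,0,0,0],
    [0,0,1,0,0,0],
    [0,0,1,0,0,0],
    [0,0,0,0,0,0],
    [0,0,0,0,0,0]
  ]
}}

```text
time_s: 19.8
eef_pos: [357.1, -300.4, 70.8]
ee_rot: [-0.0, 0.979, 0.205, -0.0]
force: [-0.1, -0.7, -0.5]
grip_width: 0.153
```

Run:
```python
from h import *
plan((356.4,-301.4,85),-66.6,8)
P,im=snap("wrist");cv2.imwrite("pics/w12.png",im)
P,im=snap("side");cv2.imwrite("pics/s12.png",cv2.resize(im[280:420,150:350],None,fx=3,fy=3))
```

```text
from [ 357.1 -300.4   70.8] yaw -66.4 q6 0.21 F [-0.1 -0.7 -0.5] t 19.8
[[-0.01,0.01,-0.18,0,0,0],[-0.01,0.01,-0.18,0,0,0.1],[-0.02,0,-0.17,0,0,-0],[-0.01,0.01,-0.18,0,0,0],[-0.01,0.01,-0.18,0,0,0],[-0.01,0.01,-0.18,0,0,0.1],[-0.02,0,-0.18,0,0,-0],[-0.01,0.01,-0.17,0,0,0],[0,0,0,0,0,0],[0,0,0,0,0,0]]
```

View pics/w12.png

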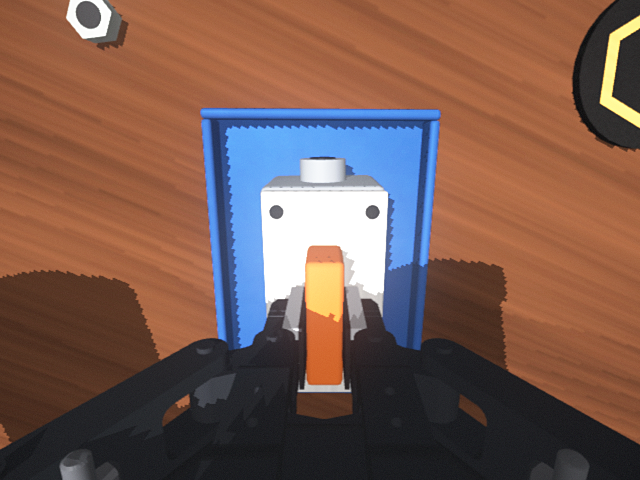

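View pics/s12.png

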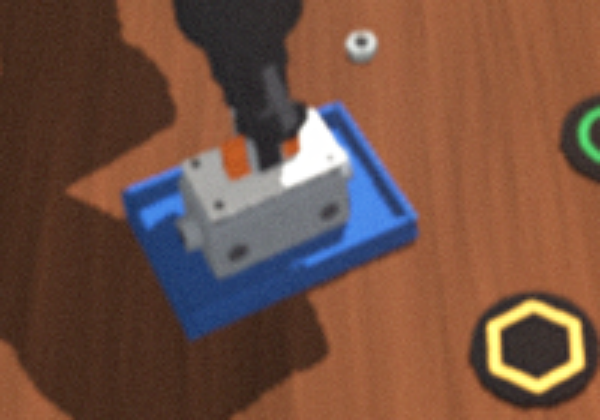

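Cover lined up above the manifold. Lower, release, lift.

Emit:
{"method": "move_arm", "body": {
  "deltas": [
    [0,0.05,0.2,0,0,0],
    [0,0.05,0.2,0,0,0],
    [0,0,0.1,0,0,0],
    [0,0,0.1,0,0,0],
    [0,0,0.05,0,0,0],
    [0,0,0,0,0,0],
    [0,0,0,0,0,0],
    [0,0,0,0,0,0],
    [0,0,0,0,0,0],
    [0,0,0,0,0,0]
  ]
}}

```text
time_s: 20.9
eef_pos: [357.4, -301.3, 64.3]
ee_rot: [0.0, 0.979, 0.205, 0.0]
force: [0.2, 0.4, -1.0]
grip_width: 0.152
```

Emit:
{"method": "move_arm", "body": {
  "deltas": [
    [0,0,0,0,0,0],
    [0,0,0,0,0,0],
    [0,0,0,0,0,0],
    [0,0,0,0,0,0],
    [0,0,0,0,0,0],
    [0,0,0,0,0,0],
    [0,0,0,0,0,0],
    [0,0,0,0,0,0],
    [0,0,-0.5,0,0,0],
    [0,0,-1,0,0,0]
  ],
  "grip": 5
}}

```text
time_s: 21.9
eef_pos: [357.2, -301.0, 79.4]
ee_rot: [-0.001, 0.979, 0.205, -0.0]
force: [0.1, -0.2, 0.1]
grip_width: 0.585
```

Emit:
{"method": "move_arm", "body": {
  "deltas": [
    [0,0,-1.5,0,0,0],
    [0,0,-2,0,0,0],
    [0,0,-2,0,0,0],
    [0,0,-2,0,0,0],
    [0,0,-2,0,0,0],
    [0,0,-2,0,0,0],
    [0,0,-2,0,0,0],
    [0,0,0,0,0,0],
    [0,0,0,0,0,0],
    [0,0,0,0,0,0]
  ]
}}

```text
time_s: 22.9
eef_pos: [357.1, -300.9, 213.6]
ee_rot: [-0.001, 0.979, 0.205, -0.0]
force: [0.1, 0.1, 0.1]
grip_width: 0.585
```

Run:
```python
from h import *
P,im=snap("wrist");cv2.imwrite("pics/w13.png",im);np.savez("pics/w13.npz",K=P["K"],T=P["camera_from_world"])
plan((674,-103,200),-20,9)
```

```text
from [ 357.2 -300.9  213.5] yaw -66.4 q6 0.21 F [-0.6 -0.7 -0.1] t 22.95
[[4.11,-0.6,0.15,0,0,-5.2],[4.14,-0.23,0.15,0,0,-5.1],[4.15,0.13,0.15,0,0,-5.2],[4.12,0.52,0.15,0,0,-5.1],[4.06,0.88,0.15,0,0,-5.2],[3.96,1.24,0.15,0,0,-5.1],[3.83,1.59,0.15,0,0,-5.2],[3.68,1.93,0.15,0,0,-5.1],[3.48,2.25,0.15,0,0,-5.2],[0,0,0,0,0,0]]
```

View pics/w13.png

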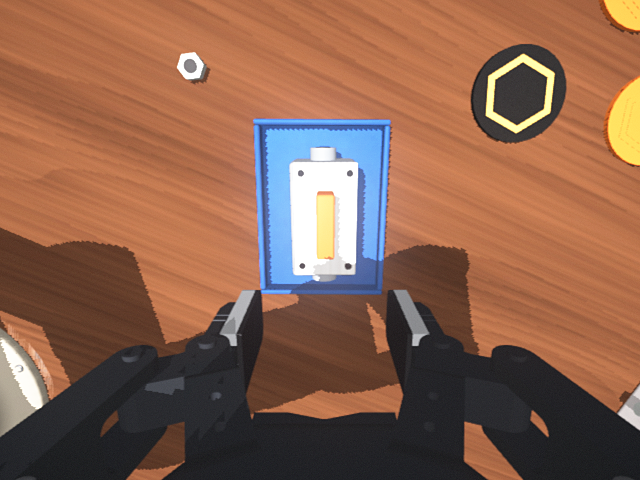

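The cover lies centred on the manifold, handle up (handle (325,225), plate spans about (291–358,160–275)). Brass pad at (519,93). Next, the reducer.

Emit:
{"method": "move_arm", "body": {
  "deltas": [
    [4.1,-0.6,0.1,0,0,-5.2],
    [4.1,-0.2,0.1,0,0,-5.1],
    [4.1,0.1,0.1,0,0,-5.2],
    [4.1,0.5,0.1,0,0,-5.1],
    [4.1,0.9,0.1,0,0,-5.2],
    [4,1.2,0.1,0,0,-5.1],
    [3.8,1.6,0.1,0,0,-5.2],
    [3.7,1.9,0.1,0,0,-5.1],
    [3.5,2.3,0.1,0,0,-5.2],
    [0,0,0,0,0,0]
  ],
  "grip": 8.5
}}

```text
time_s: 23.95
eef_pos: [675.9, -99.9, 202.3]
ee_rot: [-0.001, 0.817, 0.576, -0.0]
force: [-0.9, 0.6, -0.8]
grip_width: 0.996
```

Run:
```python
from h import *
z=np.load("pics/w13.npz");P=dict(K=z["K"],camera_from_world=z["T"])
im=cv2.imread("pics/w13.png");m=hsv(im,(18,80,120),(38,255,255),(475,40,570,145));b=blobs(m,1)[0]
h=cv2.convexHull(b);print("brass",onplane(P,cen(cv2.drawContours(np.zeros_like(m),[h],-1,255,-1)),6))
print("cover",onplane(P,(324.5,218),59),onplane(P,(325,225),83))
P,im=snap("wrist");cv2.imwrite("pics/w14.png",im);np.savez("pics/w14.npz",K=P["K"],T=P["camera_from_world"])
```

```text
brass [ 517.71558573 -415.51567271    6.        ]
cover [ 360.11440476 -300.58955536   59.        ] [ 360.27246299 -300.90387727   83.        ]
```

View pics/w14.png

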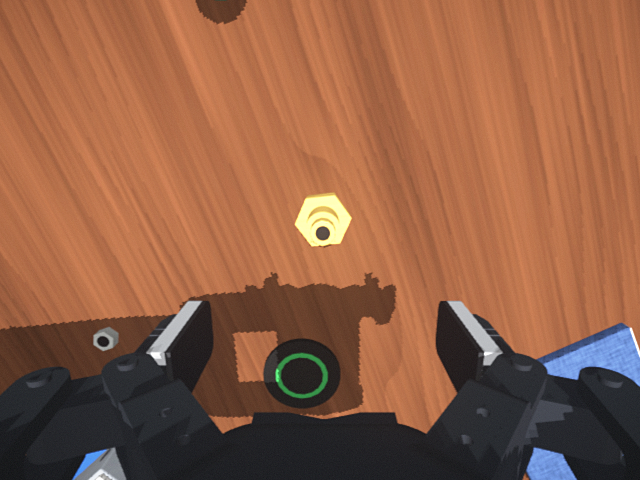

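The reducer's bore is at (322,233) with its hexagon around (323,220). The green ring is at (301,376).

Run:
```python
from h import *
z=np.load("pics/w14.npz");P=dict(K=z["K"],camera_from_world=z["T"]);im=cv2.imread("pics/w14.png")
m=hsv(im,(0,0,0),(180,255,110),(312,222,333,243));print("bore",cen(m),onplane(P,cen(m),60))
D=eyes.camera_params("side");S=eyes.camera_params("scene")
print(tri([(P,cen(m)),(D,(180+200,130+247/2)),(S,(180+199/2.8,140+245/2.5))]))
m=hsv(im,(15,60,120),(38,255,255),(285,185,360,260));h=cv2.convexHull(blobs(m,1)[0]);
m=hsv(im,(50,80,60),(85,255,255),(260,340,345,410));e=cv2.fitEllipse(cv2.convexHull(blobs(m,1)[0]));print("green",e[0],onplane(P,e[0],6))
print(tri([(P,e[0]),(D,(356,325)),(S,(180+200/2.8,140+190/2.5))]))
plan((674.5,-102,80),None,8)
```

```text
bore (322.25757575757575, 232.8939393939394) [ 672.05879987 -105.42450144   60.        ]
(array([ 673.29969855, -104.08002029,   59.85106003]), np.float64(1.8128809598235152))
green (301.3138122558594, 375.1282958984375) [ 595.25814484 -254.26177584    6.        ]
(array([ 596.55380118, -253.90645106,    3.98933742]), np.float64(2.1398572242584737))
from [ 674.5 -101.6  202.8] yaw -19.8 q6 0.03 F [-0.8 -0.7 -0.8] t 24.0
[[-0.01,0,1.54,0,0,-0],[0,0,1.53,0,0,-0],[-0.01,0.01,1.54,0,0,-0],[0,0,1.53,0,0,-0],[-0.01,0,1.54,0,0,-0],[0,0,1.53,0,0,-0],[-0.01,0.01,1.54,0,0,-0],[0,0,1.53,0,0,-0],[0,0,0,0,0,-0],[0,0,0,0,0,-0]]
```

Emit:
{"method": "move_arm", "body": {
  "deltas": [
    [-0.2,0,2,0,0,0],
    [-0.2,0,2.5,0,0,0],
    [0,-0.1,2.5,0,0,0],
    [0,0,2.5,0,0,0],
    [0,0,2.5,0,0,0],
    [0,0,2,0,0,0],
    [0,0,1.5,0,0,0],
    [0,0,1.5,0,0,0],
    [0,0,1.1,0,0,0],
    [0,0,0,0,0,0]
  ]
}}

```text
time_s: 25.0
eef_pos: [670.7, -106.5, 22.8]
ee_rot: [-0.001, 0.819, 0.574, -0.001]
force: [-0.6, 0.1, -0.0]
grip_width: 0.999
```

Run:
```python
from h import *
P,im=snap("wrist");cv2.imwrite("pics/w15.png",im)
P,im=snap("side");cv2.imwrite("pics/s15.png",cv2.resize(im[200:340,290:490],None,fx=3,fy=3))
```

```text
(no output)
```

View pics/w15.png

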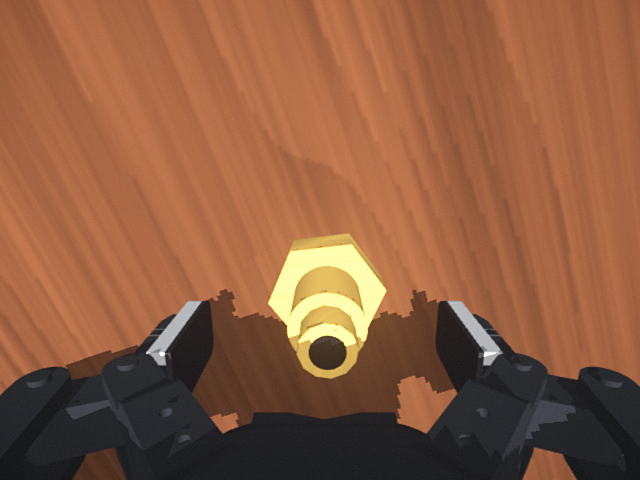

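View pics/s15.png

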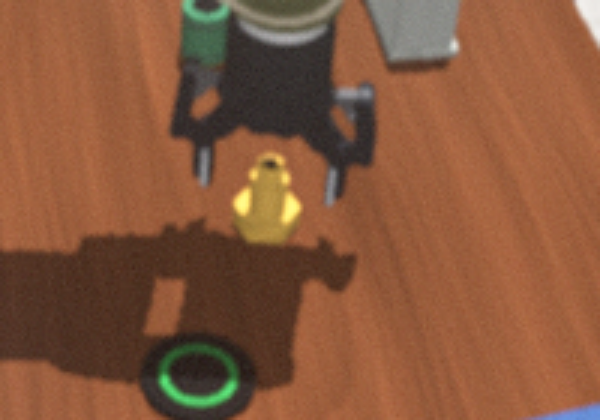

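Run:
```python
from h import *
P=eyes.camera_params("wrist");st=ctrl.sense();Rt=yawy(st)[1]
x=onplane(P,(327,353),60);print(x,st["eef_pos"],"tool offset",Rt.T@(x-st["eef_pos"]))
```

```text
[ 672.63469226 -106.80059973   60.        ] [ 671.6951809  -106.73100966   24.80284319] tool offset [  0.25553244   0.93419703 -35.19643946]
```

Emit:
{"method": "move_arm", "body": {
  "deltas": [
    [0,0.1,0.2,0,0,0],
    [0,0,0,0,0,0],
    [0,0,0,0,0,0],
    [0,0,0,0,0,0],
    [0,0,0,0,0,0],
    [0,0,0,0,0,0],
    [0,0,0,0,0,0],
    [0,0,0,0,0,0],
    [0,0,0,0,0,0],
    [0,0,0,0,0,0]
  ],
  "grip": 2,
  "newtons": 50
}}

```text
time_s: 26.1
eef_pos: [672.6, -107.0, 22.8]
ee_rot: [0.0, 0.819, 0.574, 0.0]
force: [-0.5, 0.1, 5.0]
grip_width: 0.313
```

Emit:
{"method": "move_arm", "body": {
  "deltas": [
    [0,0,0,0,0,0],
    [0,0,0,0,0,0],
    [0,0,-0.5,0,0,0],
    [0,0,-1.5,0,0,0],
    [0,0,-2,0,0,0],
    [0,0,-2,0,0,0],
    [0,0,-2,0,0,0],
    [0,0,-2,0,0,0],
    [0,0,-2,0,0,0],
    [0,0,0,0,0,0]
  ]
}}

```text
time_s: 27.1
eef_pos: [673.4, -107.2, 145.9]
ee_rot: [0.002, 0.819, 0.574, 0.002]
force: [0.5, 0.3, -2.1]
grip_width: 0.306
```

Run:
```python
from h import *
P,im=snap("wrist");cv2.imwrite("pics/w16.png",im)
plan((518,-415,130),-42,10)
```

```text
from [ 672.7 -107.   143.7] yaw -20.0 q6 0.02 F [ 1.  -0.1 -2.7] t 27.15
[[-3.42,-0.4,0.14,0,0,2.2],[-3.44,-0.27,0.13,0,0,2.2],[-3.44,-0.14,0.14,0,0,2.2],[-3.45,-0.01,0.14,0,0,2.2],[-3.44,0.13,0.13,0,0,2.2],[-3.44,0.26,0.14,0,0,2.2],[-3.42,0.39,0.14,0,0,2.2],[-3.41,0.52,0.13,0,0,2.2],[-3.39,0.65,0.14,0,0,2.2],[-3.35,0.78,0.14,0,0,2.2]]
```

View pics/w16.png

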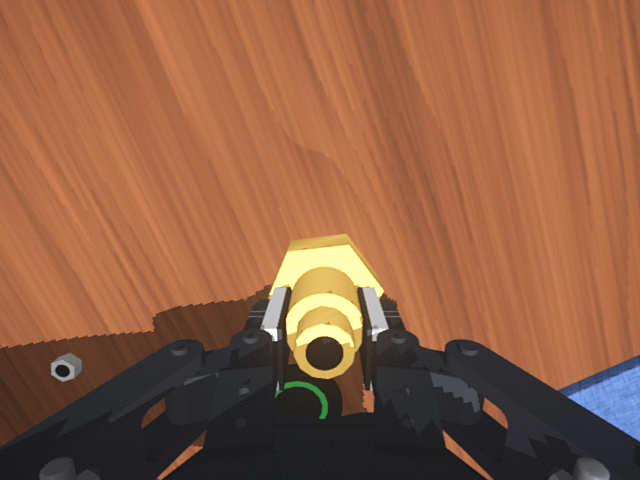

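Emit:
{"method": "move_arm", "body": {
  "deltas": [
    [-3.4,-0.4,0.2,0,0,2.2],
    [-3.4,-0.3,0.2,0,0,2.2],
    [-3.4,-0.1,0.2,0,0,2.2],
    [-3.4,0,0.2,0,0,2.2],
    [-3.4,0.1,0.2,0,0,2.2],
    [-3.4,0.3,0.2,0,0,2.2],
    [-3.4,0.4,0.2,0,0,2.2],
    [-3.4,0.5,0.2,0,0,2.2],
    [-3.4,0.7,0.2,0,0,2.2],
    [-3.4,0.8,0.2,0,0,2.2]
  ]
}}

```text
time_s: 28.15
eef_pos: [517.9, -414.2, 120.7]
ee_rot: [-0.001, 0.914, 0.406, -0.0]
force: [0.1, -0.1, -1.9]
grip_width: 0.308
```

Run:
```python
from h import *
P,im=snap("wrist");cv2.imwrite("pics/w17.png",im);np.savez("pics/w17.npz",K=P["K"],T=P["camera_from_world"])
plan((518,-415.3,40),None,9)
```

```text
from [ 515.  -419.1  120.2] yaw -42.4 q6 -0.12 F [-3.6 -4.1 -2.8] t 28.2
[[0.05,0,0.89,0,0,-0],[0.06,-0.01,0.89,0,0,-0],[0.05,0,0.89,0,0,-0],[0.05,0,0.9,0,0,-0],[0.06,-0.01,0.89,0,0,-0],[0.05,0,0.89,0,0,-0],[0.06,-0.01,0.89,0,0,-0],[0.05,0,0.89,0,0,-0],[0.05,0,0.89,0,0,-0],[0,0,0,0,0,-0]]
```

View pics/w17.png

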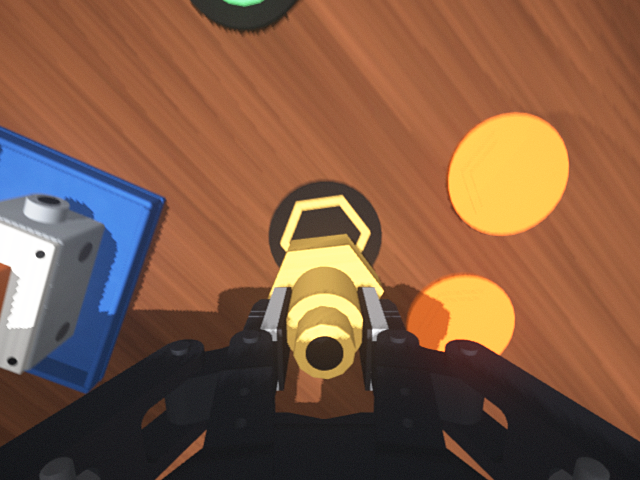

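Emit:
{"method": "move_arm", "body": {
  "deltas": [
    [0,0,0,0,0,0],
    [0,0,0.5,0,0,0],
    [0,0,1,0,0,0],
    [0,0,1.5,0,0,0],
    [0,0,1.5,0,0,0],
    [0,0,1.5,0,0,0],
    [0,0,1,0,0,0],
    [0,0,0.5,0,0,0],
    [0,0,0,0,0,0],
    [0,0,0,0,0,0]
  ]
}}

```text
time_s: 29.2
eef_pos: [519.4, -413.8, 47.8]
ee_rot: [0.001, 0.913, 0.407, 0.0]
force: [-0.2, -0.2, -1.9]
grip_width: 0.311
```

Run:
```python
from h import *
P,im=snap("wrist");cv2.imwrite("pics/w18.png",im);np.savez("pics/w18.npz",K=P["K"],T=P["camera_from_world"])
plan((518,-415.3,30),None,9)
```

```text
from [ 519.4 -413.9   48. ] yaw -42.0 q6 -0.12 F [ 0.8 -1.  -2.9] t 29.25
[[-0.02,0,0.2,0,0,-0],[-0.02,0,0.2,0,0,-0],[-0.03,0,0.2,0,0,-0],[-0.02,0,0.2,0,0,-0],[-0.02,0,0.2,0,0,-0],[-0.02,0,0.2,0,0,-0],[-0.03,0,0.2,0,0,-0],[-0.02,-0.01,0.2,0,0,-0],[-0.02,0,0.2,0,0,-0],[0,0,0,0,0,-0]]
```

View pics/w18.png

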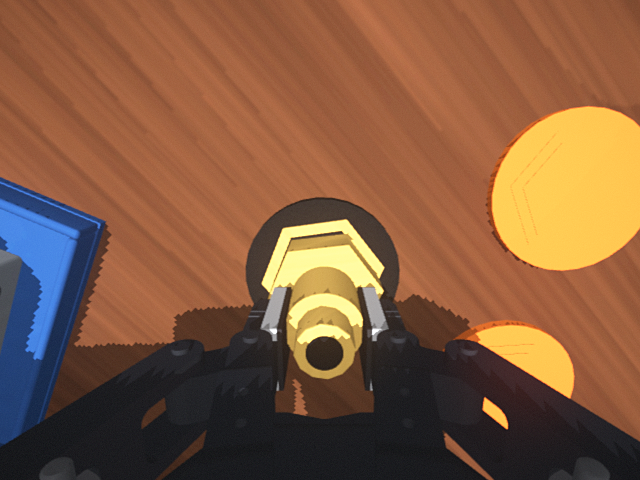

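Emit:
{"method": "move_arm", "body": {
  "deltas": [
    [-0.1,0,0.3,0,0,0],
    [-0.1,0,0.4,0,0,0],
    [0,0,0.4,0,0,0],
    [0,0,0.3,0,0,0],
    [0,0,0.2,0,0,0],
    [0,0,0.1,0,0,0],
    [0,0,0.1,0,0,0],
    [0,0,0.1,0,0,0],
    [0,0,0,0,0,0],
    [0,0,0,0,0,0]
  ]
}}

```text
time_s: 30.25
eef_pos: [517.9, -415.1, 28.8]
ee_rot: [0.0, 0.913, 0.407, 0.0]
force: [-0.2, 1.4, 1.8]
grip_width: 0.31
```

Run:
```python
from h import *
P,im=snap("side");cv2.imwrite("pics/s18.png",cv2.resize(im[320:450,250:430],None,fx=3.5,fy=3.5))
s=ctrl.sense();print(s["eef_pos"],s["force"])
```

```text
[ 517.87971819 -415.07393594   28.79311599] [-2.43873096  1.52470259  3.04732895]
```

View pics/s18.png

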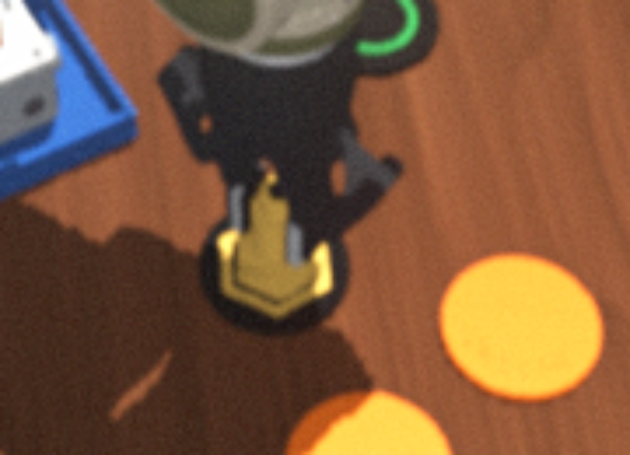

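Contact felt (force changed from −1.9 to about +2 N) and centred. Release and lift.

Emit:
{"method": "move_arm", "body": {
  "deltas": [
    [0,0,0,0,0,0],
    [0,0,0,0,0,0],
    [0,0,0,0,0,0],
    [0,0,0,0,0,0],
    [0,0,0,0,0,0],
    [0,0,0,0,0,0],
    [0,0,0,0,0,0],
    [0,0,-0.5,0,0,0],
    [0,0,-1,0,0,0],
    [0,0,-2,0,0,0]
  ],
  "grip": 6.5
}}

```text
time_s: 31.3
eef_pos: [517.4, -414.6, 63.2]
ee_rot: [-0.001, 0.913, 0.407, -0.0]
force: [0.5, -0.1, 1.1]
grip_width: 0.759
```

Emit:
{"method": "move_arm", "body": {
  "deltas": [
    [0,0,-2,0,0,0],
    [0,0,-2,0,0,0],
    [0,0,-2.5,0,0,0],
    [0,0,-2.5,0,0,0],
    [0,0,-2,0,0,0],
    [0,0,-2,0,0,0],
    [0,0,-1,0,0,0],
    [0,0,0,0,0,0],
    [0,0,0,0,0,0],
    [0,0,0,0,0,0]
  ],
  "grip": 8.5
}}

```text
time_s: 32.3
eef_pos: [517.5, -414.7, 202.0]
ee_rot: [-0.001, 0.913, 0.407, -0.0]
force: [0.7, 0.3, 0.8]
grip_width: 0.994
```

Run:
```python
from h import *
P,im=snap("wrist");cv2.imwrite("pics/w19.png",im);np.savez("pics/w19.npz",K=P["K"],T=P["camera_from_world"])
plan((659,104,200),5,14,14,20)
```

```text
from [ 517.6 -414.8  202.2] yaw -42.0 q6 -0.12 F [-0.5 -0.4 -1. ] t 32.35
[[3.43,-1.73,0.02,0,0,-3.4],[3.53,-1.52,0.01,0,0,-3.3],[3.6,-1.31,0.02,0,0,-3.4],[3.69,-1.1,0.01,0,0,-3.3],[3.73,-0.89,0.02,0,0,-3.4],[3.79,-0.66,0.01,0,0,-3.3],[3.81,-0.45,0.02,0,0,-3.4],[3.84,-0.21,0.01,0,0,-3.3],[3.84,0,0.02,0,0,-3.4],[3.83,0.23,0.01,0,0,-3.4],[3.81,0.46,0.02,0,0,-3.3],[3.78,0.68,0.01,0,0,-3.4],[3.74,0.9,0.02,0,0,-3.3],[3.67,1.12,0.02,0,0,-3.4],[0,0,0,0,0,0],[0,0,0,0,0,0],[0,0,0,0,0,0],[0,0,0,0,0,0],[0,0,0,0,0,0],[0,0,0,0,0,0]]
```

View pics/w19.png

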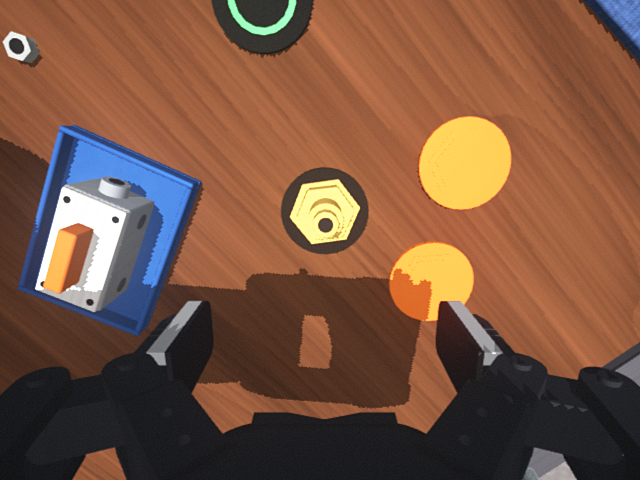

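The reducer stands upright inside its hexagon (pad disc centre (325,211), bore (325,225)). Now the coupling.

Emit:
{"method": "move_arm", "body": {
  "deltas": [
    [3.4,-1.7,0,0,0,-3.4],
    [3.5,-1.5,0,0,0,-3.3],
    [3.6,-1.3,0,0,0,-3.4],
    [3.7,-1.1,0,0,0,-3.3],
    [3.7,-0.9,0,0,0,-3.4],
    [3.8,-0.7,0,0,0,-3.3],
    [3.8,-0.5,0,0,0,-3.4],
    [3.8,-0.2,0,0,0,-3.3],
    [3.8,0,0,0,0,-3.4],
    [3.8,0.2,0,0,0,-3.4]
  ]
}}

```text
time_s: 33.35
eef_pos: [617.4, -44.5, 202.7]
ee_rot: [-0.0, 0.756, 0.654, -0.0]
force: [0.3, 0.8, -0.9]
grip_width: 0.996
```

Emit:
{"method": "move_arm", "body": {
  "deltas": [
    [3.8,0.5,0,0,0,-3.3],
    [3.8,0.7,0,0,0,-3.4],
    [3.8,0.9,0,0,0,-3.3],
    [3.7,1.1,0,0,0,-3.4],
    [0,0,0,0,0,0],
    [0,0,0,0,0,0],
    [0,0,0,0,0,0],
    [0,0,0,0,0,0],
    [0,0,0,0,0,0],
    [0,0,0,0,0,0]
  ]
}}

```text
time_s: 34.35
eef_pos: [658.2, 102.4, 203.4]
ee_rot: [0.0, 0.676, 0.737, 0.0]
force: [-0.3, -0.3, 1.3]
grip_width: 0.992
```

Run:
```python
from h import *
P,im=snap("wrist");cv2.imwrite("pics/w20.png",im);np.savez("pics/w20.npz",K=P["K"],T=P["camera_from_world"])
```

```text
(no output)
```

View pics/w20.png

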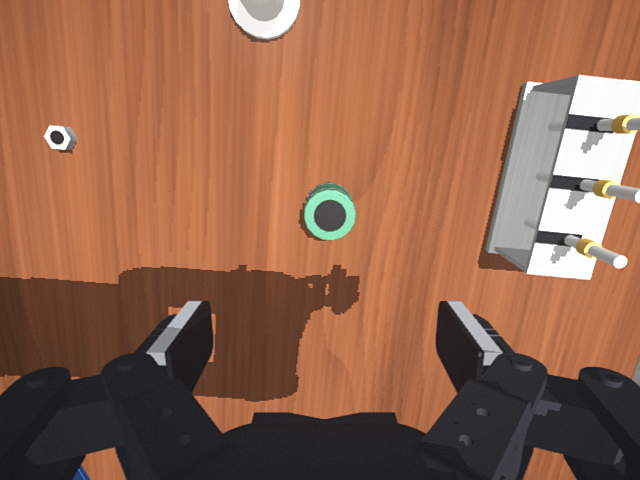

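The coupling's bore is at (330,215). The rack is about 140 mm to the right, clear of the fingers.

Run:
```python
from h import *
z=np.load("pics/w20.npz");P=dict(K=z["K"],camera_from_world=z["T"]);im=cv2.imread("pics/w20.png")
m=hsv(im,(0,0,0),(180,255,80),(314,199,347,232));c=cen(m);x=onplane(P,c,50);print("bore",c,x)
D=eyes.camera_params("side");S=eyes.camera_params("scene")
print(tri([(P,c),(D,(180+357/2,130+143/2)),(S,(180+317/2.8,140+357/2.5))]))
plan((x[0],x[1],12),None,9)
```

```text
bore (328.5784615384615, 219.8) [661.33690133 104.05109504  50.        ]
(array([661.87336706, 105.86517135,  49.15502468]), np.float64(2.0239793815425378))
from [658.2 102.6 203.4] yaw 5.0 q6 -0.11 F [ 0.4 -0.4  0.8] t 34.4
[[0.01,0.04,2.13,0,0,-0],[0.02,0.03,2.12,0,0,-0],[0.01,0.04,2.13,0,0,-0],[0.01,0.03,2.13,0,0,-0],[0.02,0.04,2.12,0,0,-0],[0.01,0.04,2.13,0,0,-0],[0.01,0.03,2.13,0,0,-0],[0.02,0.04,2.12,0,0,-0],[0.01,0.03,2.13,0,0,-0],[0,0,0,0,0,-0]]
```

Emit:
{"method": "move_arm", "body": {
  "deltas": [
    [0.2,0.25,2,0,0,0],
    [0.2,0.2,2.5,0,0,0],
    [0,0,2.5,0,0,0],
    [0,0,2.5,0,0,0],
    [0,0,2.5,0,0,0],
    [0,0,2.5,0,0,0],
    [0,0,2,0,0,0],
    [0,0,1.5,0,0,0],
    [0,0,1,0,0,0],
    [0,0,0,0,0,0]
  ]
}}

```text
time_s: 35.4
eef_pos: [661.9, 107.4, 12.2]
ee_rot: [-0.001, 0.675, 0.737, -0.001]
force: [0.7, 0.2, 0.3]
grip_width: 0.997
```

Run:
```python
from h import *
P,im=snap("wrist");cv2.imwrite("pics/w21.png",im);np.savez("pics/w21.npz",K=P["K"],T=P["camera_from_world"])
s=ctrl.sense();print(s["eef_pos"],s["force"])
```

```text
[662.46864589 107.35709636  13.40609402] [ 0.67283772 -0.21627614  0.72089678]
```

View pics/w21.png

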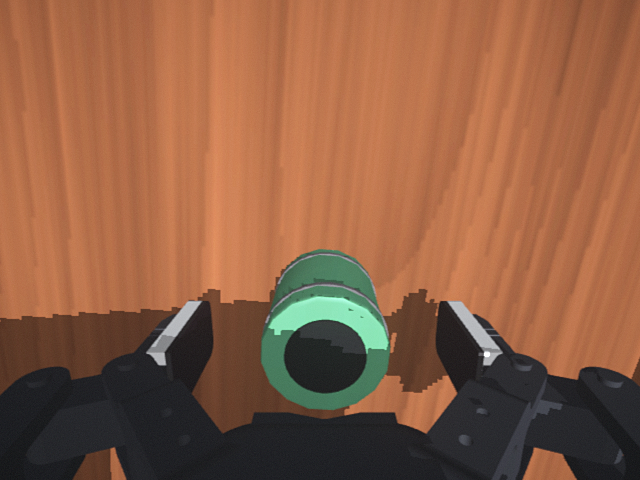

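Run:
```python
from h import *
z=np.load("pics/w21.npz");P=dict(K=z["K"],camera_from_world=z["T"]);st=ctrl.sense();Rt=yawy(st)[1]
x=onplane(P,(325,355.5),50);print(x,Rt.T@(x-st["eef_pos"]))
```

```text
[661.81430622 108.3695486   50.        ] [  1.065494    -0.56280137 -36.59392233]
```

Emit:
{"method": "move_arm", "body": {
  "deltas": [
    [0,0,0,0,0,0],
    [0,0,0,0,0,0],
    [0,0,0,0,0,0],
    [0,0,0,0,0,0],
    [0,0,0,0,0,0],
    [0,0,0,0,0,0],
    [0,0,0,0,0,0],
    [0,0,0,0,0,0],
    [0,0,0,0,0,0],
    [0,0,0,0,0,0]
  ],
  "grip": 3.4,
  "newtons": 50
}}

```text
time_s: 36.45
eef_pos: [662.8, 107.4, 14.2]
ee_rot: [0.001, 0.675, 0.737, 0.0]
force: [-0.8, -0.3, 6.2]
grip_width: 0.481
```

Emit:
{"method": "move_arm", "body": {
  "deltas": [
    [0,0,0,0,0,0],
    [0,0,-0.5,0,0,0],
    [0,0,-1.5,0,0,0],
    [0,0,-2,0,0,0],
    [0,0,-2,0,0,0],
    [0,0,-2,0,0,0],
    [0,0,-2,0,0,0],
    [0,0,-2,0,0,0],
    [0,0,-1,0,0,0],
    [0,0,0,0,0,0]
  ]
}}

```text
time_s: 37.45
eef_pos: [662.9, 107.4, 145.1]
ee_rot: [0.001, 0.675, 0.737, 0.001]
force: [0.2, 0.8, -1.3]
grip_width: 0.481
```

Run:
```python
from h import *
P,im=snap("wrist");cv2.imwrite("pics/w22.png",im)
plan((596,-254,130),-20,10)
```

```text
from [662.3 107.4 143.5] yaw 5.0 q6 -0.1 F [-0.  -0.7 -1.9] t 37.5
[[-3.54,-0.98,0.14,0,0,2.5],[-3.58,-0.82,0.13,0,0,2.5],[-3.62,-0.66,0.14,0,0,2.5],[-3.64,-0.51,0.13,0,0,2.5],[-3.66,-0.35,0.14,0,0,2.5],[-3.67,-0.18,0.13,0,0,2.5],[-3.67,-0.03,0.14,0,0,2.5],[-3.67,0.13,0.13,0,0,2.5],[-3.66,0.3,0.14,0,0,2.5],[-3.65,0.45,0.13,0,0,2.5]]
```

View pics/w22.png

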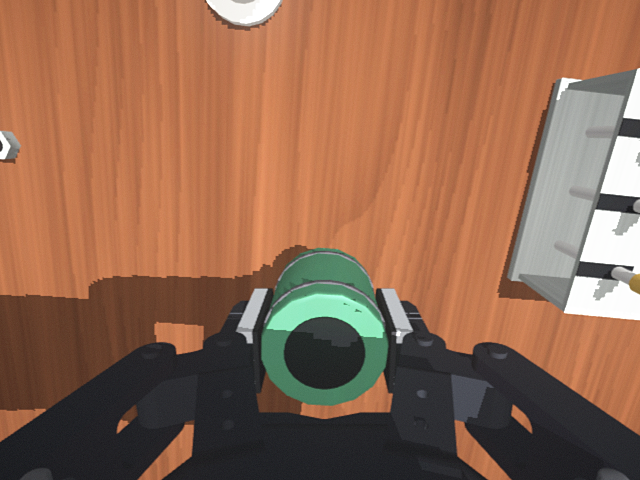

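The coupling is held upright between the pads.

Emit:
{"method": "move_arm", "body": {
  "deltas": [
    [-3.5,-1,0.2,0,0,2.5],
    [-3.6,-0.8,0.2,0,0,2.5],
    [-3.6,-0.7,0.2,0,0,2.5],
    [-3.6,-0.5,0.2,0,0,2.5],
    [-3.7,-0.4,0.2,0,0,2.5],
    [-3.7,-0.2,0.2,0,0,2.5],
    [-3.7,0,0.2,0,0,2.5],
    [-3.7,0.1,0.2,0,0,2.5],
    [-3.7,0.3,0.2,0,0,2.5],
    [-3.6,0.5,0.2,0,0,2.5]
  ]
}}

```text
time_s: 38.5
eef_pos: [594.4, -255.7, 121.8]
ee_rot: [-0.001, 0.82, 0.573, -0.0]
force: [0.8, 0.7, -1.6]
grip_width: 0.476
```

Emit:
{"method": "move_arm", "body": {
  "deltas": [
    [0,0,0,0,0,0],
    [0,0,1,0,0,0],
    [0,0,1.5,0,0,0],
    [0,0,1.5,0,0,0],
    [0,0,1.5,0,0,0],
    [0,0,1.5,0,0,0],
    [0,0,1,0,0,0],
    [0,0,0.5,0,0,0],
    [0,0,0,0,0,0],
    [0,0,0,0,0,0]
  ]
}}

```text
time_s: 39.5
eef_pos: [595.7, -254.7, 38.9]
ee_rot: [0.001, 0.819, 0.574, 0.0]
force: [-0.3, 0.3, -0.5]
grip_width: 0.48
```

Run:
```python
from h import *
P,im=snap("wrist");cv2.imwrite("pics/w23.png",im);np.savez("pics/w23.npz",K=P["K"],T=P["camera_from_world"])
plan((595.8,-255,20.5),-20,8)
```

```text
from [ 595.7 -254.7   39. ] yaw -20.0 q6 -0.24 F [ 0.2  0.1 -1.2] t 39.55
[[0,0,0.23,0,0,0],[-0.01,0,0.23,0,0,0],[0,0.01,0.23,0,0,0],[0,0,0.24,0,0,0],[0,0,0.23,0,0,0],[-0.01,0,0.23,0,0,0],[0,0,0.23,0,0,0],[0,0.01,0.23,0,0,0],[0,0,0,0,0,0],[0,0,0,0,0,0]]
```

View pics/w23.png

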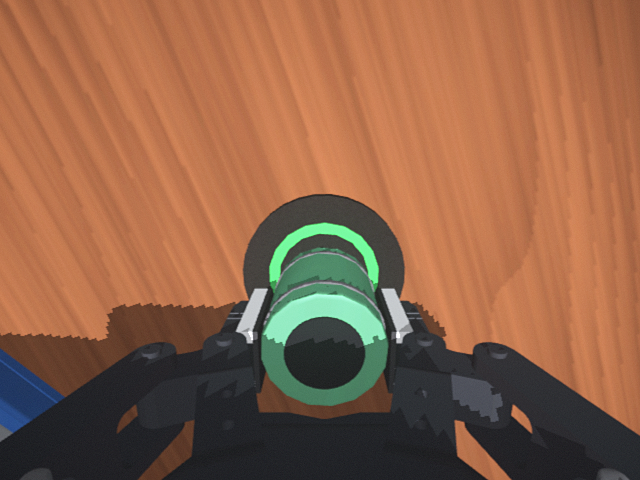

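Emit:
{"method": "move_arm", "body": {
  "deltas": [
    [0,0,0.4,0,0,0],
    [0,0,0.4,0,0,0],
    [0,0,0.4,0,0,0],
    [0,0,0.3,0,0,0],
    [0,0,0.2,0,0,0],
    [0,0,0.1,0,0,0],
    [0,0,0.1,0,0,0],
    [0,0,0,0,0,0],
    [0,0,0,0,0,0],
    [0,0,0,0,0,0]
  ]
}}

```text
time_s: 40.55
eef_pos: [595.5, -254.6, 20.2]
ee_rot: [0.0, 0.819, 0.574, 0.0]
force: [-3.2, 1.8, 5.1]
grip_width: 0.481
```

Run:
```python
from h import *
P,im=snap("wrist");cv2.imwrite("pics/w24.png",im);np.savez("pics/w24.npz",K=P["K"],T=P["camera_from_world"])
s=ctrl.sense();print(s["eef_pos"],s["force"])
```

```text
[ 595.52093215 -254.5506343    20.1866358 ] [-4.31463093  1.91335971  4.92474856]
```

View pics/w24.png

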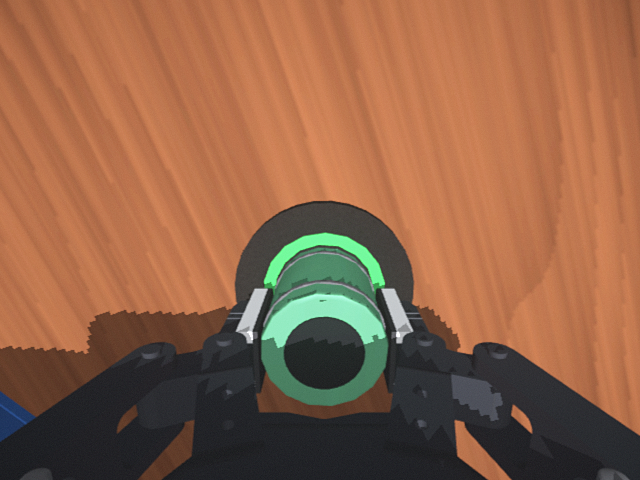

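Touching the pad (force rose to about +5 N) and centred within the ring. Release and lift.

Emit:
{"method": "move_arm", "body": {
  "deltas": [
    [0,0,0,0,0,0],
    [0,0,0,0,0,0],
    [0,0,0,0,0,0],
    [0,0,0,0,0,0],
    [0,0,0,0,0,0],
    [0,0,0,0,0,0],
    [0,0,0,0,0,0],
    [0,0,-0.5,0,0,0],
    [0,0,-1,0,0,0],
    [0,0,-2,0,0,0]
  ],
  "grip": 7.5
}}

```text
time_s: 41.6
eef_pos: [594.9, -254.2, 54.2]
ee_rot: [-0.001, 0.819, 0.574, -0.0]
force: [0.6, 0.0, -0.0]
grip_width: 0.877
```

Emit:
{"method": "move_arm", "body": {
  "deltas": [
    [0,0,-2,0,0,0],
    [0,0,-2.5,0,0,0],
    [0,0,-2.5,0,0,0],
    [0,0,-2.5,0,0,0],
    [0,0,-2.5,0,0,0],
    [0,0,-2,0,0,0],
    [0,0,-1,0,0,0],
    [0,0,0,0,0,0],
    [0,0,0,0,0,0],
    [0,0,0,0,0,0]
  ],
  "grip": 8.5
}}

```text
time_s: 42.6
eef_pos: [595.0, -254.3, 203.0]
ee_rot: [-0.001, 0.819, 0.574, -0.0]
force: [-0.4, 0.2, -0.6]
grip_width: 0.993
```

Run:
```python
from h import *
P,im=snap("wrist");cv2.imwrite("pics/w25.png",im);np.savez("pics/w25.npz",K=P["K"],T=P["camera_from_world"])
plan((597,268,210),25,14,14,20)
```

```text
from [ 595.1 -254.3  203.1] yaw -20.0 q6 -0.24 F [ 0.3  0.  -0.4] t 42.65
[[3.51,-1.26,-0.05,0,0,-3.2],[3.58,-1.07,-0.05,0,0,-3.2],[3.63,-0.86,-0.05,0,0,-3.2],[3.67,-0.66,-0.05,0,0,-3.3],[3.7,-0.44,-0.05,0,0,-3.2],[3.73,-0.24,-0.05,0,0,-3.2],[3.73,-0.03,-0.04,0,0,-3.2],[3.72,0.17,-0.05,0,0,-3.2],[3.71,0.39,-0.05,0,0,-3.2],[3.69,0.59,-0.05,0,0,-3.2],[3.64,0.8,-0.05,0,0,-3.2],[3.6,1,-0.05,0,0,-3.3],[3.53,1.2,-0.05,0,0,-3.2],[3.46,1.4,-0.05,0,0,-3.2],[0,0,0,0,0,0],[0,0,0,0,0,0],[0,0,0,0,0,0],[0,0,0,0,0,0],[0,0,0,0,0,0],[0,0,0,0,0,0]]
```

View pics/w25.png

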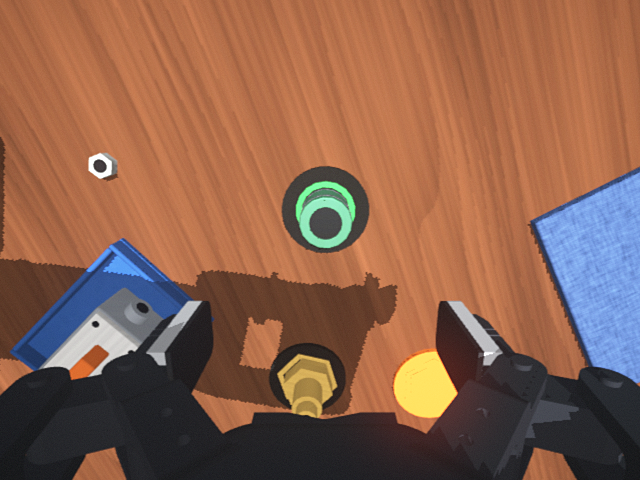

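The coupling stands centred on the green pad (disc centre (325,210)). The reducer is still upright. Now the nozzle.

Emit:
{"method": "move_arm", "body": {
  "deltas": [
    [3.5,-1.3,0,0,0,-3.2],
    [3.6,-1.1,0,0,0,-3.2],
    [3.6,-0.9,0,0,0,-3.2],
    [3.7,-0.7,0,0,0,-3.3],
    [3.7,-0.4,0,0,0,-3.2],
    [3.7,-0.2,0,0,0,-3.2],
    [3.7,0,0,0,0,-3.2],
    [3.7,0.2,0,0,0,-3.2],
    [3.7,0.4,0,0,0,-3.2],
    [3.7,0.6,0,0,0,-3.2]
  ]
}}

```text
time_s: 43.65
eef_pos: [596.5, 119.8, 203.6]
ee_rot: [-0.0, 0.628, 0.778, -0.0]
force: [0.8, -0.9, -0.3]
grip_width: 0.995
```

Emit:
{"method": "move_arm", "body": {
  "deltas": [
    [3.6,0.8,0,0,0,-3.2],
    [3.6,1,0,0,0,-3.3],
    [3.5,1.2,0,0,0,-3.2],
    [3.5,1.4,0,0,0,-3.2],
    [0,0,0,0,0,0],
    [0,0,0,0,0,0],
    [0,0,0,0,0,0],
    [0,0,0,0,0,0],
    [0,0,0,0,0,0],
    [0,0,0,0,0,0]
  ]
}}

```text
time_s: 44.65
eef_pos: [597.6, 266.7, 204.4]
ee_rot: [0.0, 0.538, 0.843, 0.0]
force: [-0.2, -0.5, -0.6]
grip_width: 0.998
```

Run:
```python
from h import *
P,im=snap("wrist");cv2.imwrite("pics/w26.png",im);np.savez("pics/w26.npz",K=P["K"],T=P["camera_from_world"])
```

```text
(no output)
```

View pics/w26.png

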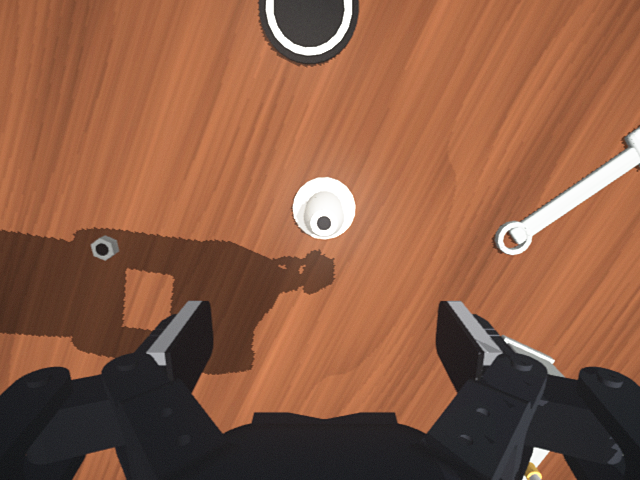

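The nozzle's foot is centred at (324,208) and its bore is at (323,223). The white pad is at (308,12), and the wrench is clear.

Run:
```python
from h import *
z=np.load("pics/w26.npz");P=dict(K=z["K"],camera_from_world=z["T"]);im=cv2.imread("pics/w26.png")
b=onplane(P,(323.5,223),64);f=onplane(P,(324,208),8);print(b,f)
D=eyes.camera_params("side");S=eyes.camera_params("scene")
print(tri([(P,(323.5,223)),(D,(325,163)),(S,(180+473/2.8,140+415/2.5))]))
Rt=yawy()[1];print(ctrl.sense()["eef_pos"],Rt.T@(b-ctrl.sense()["eef_pos"]))
```

```text
[595.75101097 267.97391317  64.        ] [595.73523719 268.82853062   8.        ]
(array([596.78517541, 268.44912944,  65.27427193]), np.float64(1.6970822491326318))
[597.53118496 266.80913146 204.39684171] [  1.81003506  -1.1339706  140.39671214]
```

Emit:
{"method": "move_arm", "body": {
  "deltas": [
    [0.2,-0.1,2,0,0,0],
    [0,0,2.5,0,0,0],
    [0,0,2.5,0,0,0],
    [0,0,2.5,0,0,0],
    [0,0,2.5,0,0,0],
    [0,0,2.5,0,0,0],
    [0,0,2,0,0,0],
    [0,0,1.5,0,0,0],
    [0,0,1,0,0,0],
    [0,0,0,0,0,0]
  ]
}}

```text
time_s: 45.7
eef_pos: [595.2, 268.4, 13.3]
ee_rot: [-0.001, 0.537, 0.843, -0.001]
force: [-0.4, 0.5, 0.4]
grip_width: 0.996
```

Run:
```python
from h import *
P,im=snap("wrist");cv2.imwrite("pics/w27.png",im);np.savez("pics/w27.npz",K=P["K"],T=P["camera_from_world"])
s=ctrl.sense();print(s["eef_pos"],s["force"])
```

```text
[595.78136068 268.61671115  14.39354219] [0.19433227 0.11803167 0.93816264]
```

View pics/w27.png

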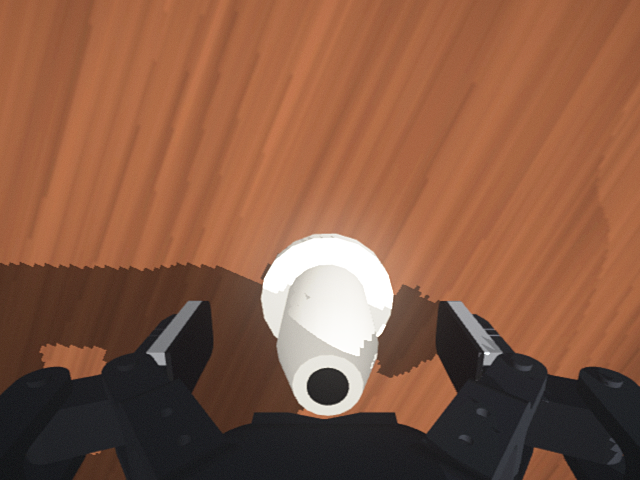

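Centred between the fingers (bore (328,386)). Close with a moderate force.

Emit:
{"method": "move_arm", "body": {
  "deltas": [
    [0,0.05,0,0,0,0],
    [0,0,0,0,0,0],
    [0,0,0,0,0,0],
    [0,0,0,0,0,0],
    [0,0,0,0,0,0],
    [0,0,0,0,0,0],
    [0,0,0,0,0,0],
    [0,0,0,0,0,0],
    [0,0,0,0,0,0],
    [0,0,0,0,0,0]
  ],
  "grip": 2.6,
  "newtons": 40
}}

```text
time_s: 46.75
eef_pos: [596.4, 268.9, 15.0]
ee_rot: [0.0, 0.537, 0.843, 0.0]
force: [-1.3, 0.2, 5.4]
grip_width: 0.383
```

Emit:
{"method": "move_arm", "body": {
  "deltas": [
    [0,0,0,0,0,0],
    [0,0,-0.3,0,0,0],
    [0,0,-0.7,0,0,0],
    [0,0,-1,0,0,0],
    [0,0,-1.5,0,0,0],
    [0,0,-1.5,0,0,0],
    [0,0,-1.5,0,0,0],
    [0,0,-1,0,0,0],
    [0,0,-0.5,0,0,0],
    [0,0,0,0,0,0]
  ]
}}

```text
time_s: 47.75
eef_pos: [596.3, 268.9, 95.0]
ee_rot: [0.0, 0.537, 0.843, 0.0]
force: [-0.1, 0.5, -1.3]
grip_width: 0.381
```

Run:
```python
from h import *
P,im=snap("wrist");cv2.imwrite("pics/w28.png",im);np.savez("pics/w28.npz",K=P["K"],T=P["camera_from_world"])
st=ctrl.sense();x=onplane(P,(325,380),64+st["eef_pos"][2]-14.5);print(x)
m=hsv(im,(0,0,170),(180,60,255),(240,0,420,190));bs=blobs(m,1);
if bs: e=cv2.fitEllipse(cv2.convexHull(bs[0]));print(e,onplane(P,e[0],6))
plan((517,410.7,95),40,8,8,10)
```

```text
[595.92131844 268.91740829 143.69047113]
((300.50384521484375, -39.730979919433594), (116.35826873779297, 119.82057189941406), 150.97425842285156) [518.99566361 404.30692125   6.        ]
from [596.  268.8  94.2] yaw 25.0 q6 -0.19 F [-0.7  0.3 -1. ] t 47.8
[[2.03,-0.14,-0.01,0,0,-1.9],[2.02,-0.08,-0.01,0,0,-1.8],[2.04,-0.02,-0.01,0,0,-1.9],[2.03,0.06,-0.01,0,0,-1.9],[2.02,0.12,-0.01,0,0,-1.9],[2.02,0.19,-0.01,0,0,-1.8],[2.02,0.25,-0.01,0,0,-1.9],[2.01,0.32,-0.01,0,0,-1.9],[0,0,0,0,0,0],[0,0,0,0,0,0]]
```

View pics/w28.png

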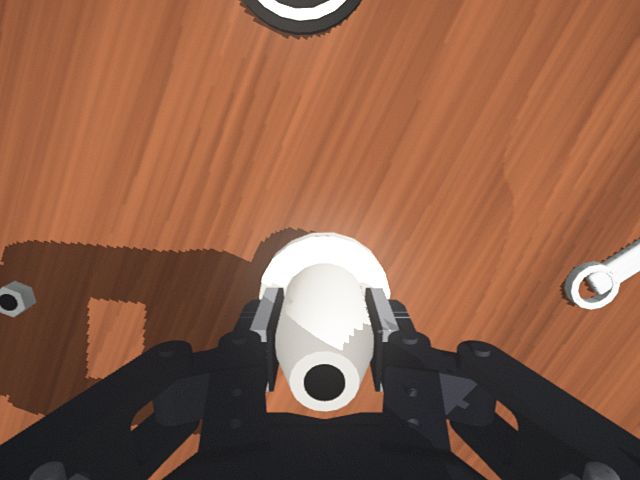

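The nozzle is held firmly and upright, with the white pad at the top edge (302,0).

Emit:
{"method": "move_arm", "body": {
  "deltas": [
    [1.5,-0.1,0,0,0,-1.9],
    [2,-0.1,0,0,0,-1.8],
    [2.2,0,0,0,0,-1.9],
    [2.2,0.1,0,0,0,-1.9],
    [2.1,0.1,0,0,0,-1.9],
    [2.1,0.2,0,0,0,-1.8],
    [2,0.2,0,0,0,-1.9],
    [1.5,0.2,0,0,0,-1.9],
    [0.6,0.1,0,0,0,0],
    [0,0,0,0,0,0]
  ]
}}

```text
time_s: 48.8
eef_pos: [515.8, 411.0, 94.0]
ee_rot: [-0.0, 0.422, 0.907, -0.0]
force: [-0.1, -0.5, -1.5]
grip_width: 0.382
```

Run:
```python
from h import *
P,im=snap("wrist");cv2.imwrite("pics/w29.png",im);np.savez("pics/w29.npz",K=P["K"],T=P["camera_from_world"])
plan((517,410.7,45),40,8,8,10)
```

```text
from [516.3 410.3  94. ] yaw 40.0 q6 -0.2 F [ 0.  -0.7 -2.1] t 48.85
[[0,0.01,0.61,0,0,0],[0,0.01,0.62,0,0,0],[0,0.01,0.61,0,0,0],[-0.01,0.01,0.61,0,0,0],[0,0.01,0.62,0,0,0],[0,0.01,0.61,0,0,0],[0,0.01,0.61,0,0,0],[0,0.01,0.61,0,0,0],[0,0,0,0,0,0],[0,0,0,0,0,0]]
```

View pics/w29.png

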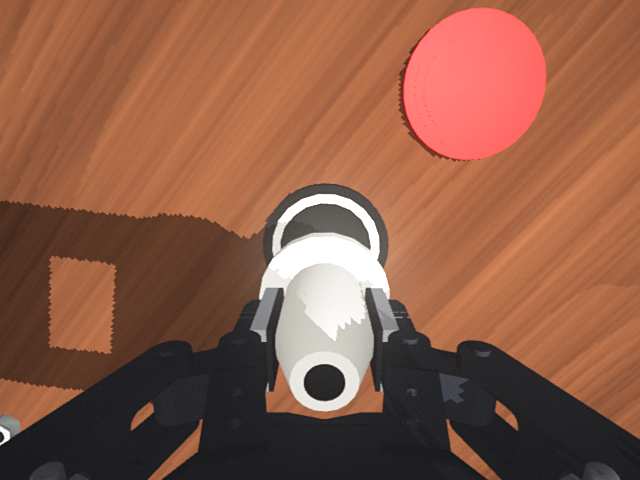

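Emit:
{"method": "move_arm", "body": {
  "deltas": [
    [0,0.05,0.4,0,0,0],
    [0,0,0.8,0,0,0],
    [0,0,1,0,0,0],
    [0,0,1,0,0,0],
    [0,0,1,0,0,0],
    [0,0,1,0,0,0],
    [0,0,0.8,0,0,0],
    [0,0,0.4,0,0,0],
    [0,0,0,0,0,0],
    [0,0,0,0,0,0]
  ]
}}

```text
time_s: 49.85
eef_pos: [517.0, 410.8, 30.6]
ee_rot: [0.0, 0.422, 0.906, 0.0]
force: [-0.3, 1.0, -1.4]
grip_width: 0.382
```

Run:
```python
from h import *
P,im=snap("wrist");cv2.imwrite("pics/w30.png",im);np.savez("pics/w30.npz",K=P["K"],T=P["camera_from_world"])
a=(264,388);print(ctrl.sense()["eef_pos"],ctrl.sense()["force"])
```

```text
[517.02080613 410.87184937  30.8173271 ] [ 0.06564073  0.69843721 -1.02021693]
```

View pics/w30.png

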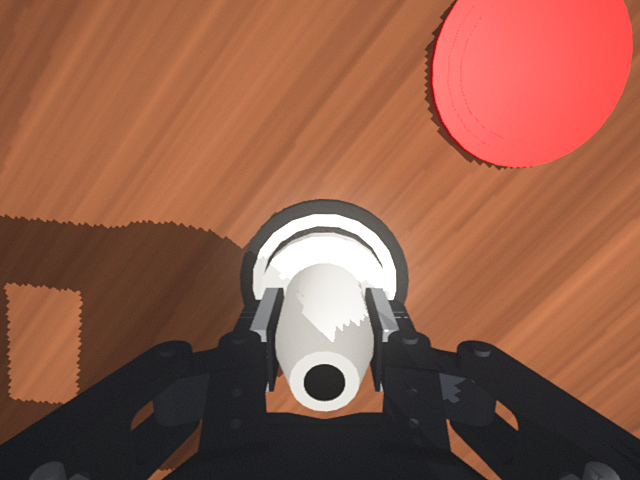

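Emit:
{"method": "move_arm", "body": {
  "deltas": [
    [0,0,0.2,0,0,0],
    [0,0,0.2,0,0,0],
    [0,0,0.2,0,0,0],
    [0,0,0.1,0,0,0],
    [0,0,0.1,0,0,0],
    [0,0,0.1,0,0,0],
    [0,0,0.05,0,0,0],
    [0,0,0,0,0,0],
    [0,0,0,0,0,0],
    [0,0,0,0,0,0]
  ]
}}

```text
time_s: 50.9
eef_pos: [516.8, 410.7, 21.0]
ee_rot: [0.0, 0.422, 0.906, 0.0]
force: [-1.3, -1.2, 3.0]
grip_width: 0.386
```

Run:
```python
from h import *
P,im=snap("wrist");cv2.imwrite("pics/w31.png",im);print(ctrl.sense()["eef_pos"],ctrl.sense()["force"])
P,im=snap("side");cv2.imwrite("pics/s31.png",cv2.resize(im[100:220,220:400],None,fx=3.5,fy=3.5))
```

```text
[516.80052674 410.71167091  20.97513091] [-0.59102215 -0.20349692  2.08937079]
```

View pics/w31.png

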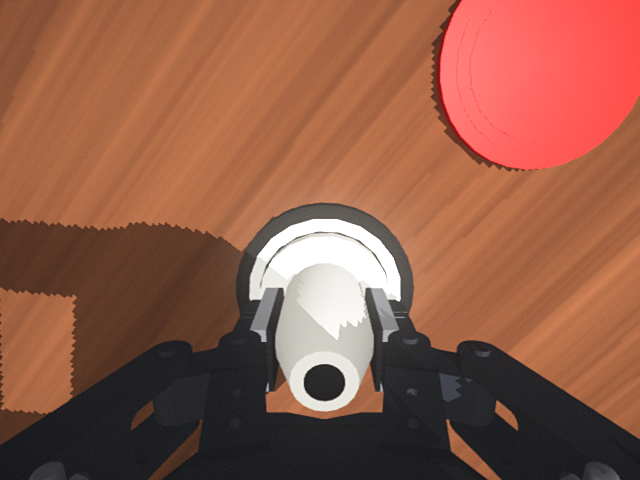

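View pics/s31.png

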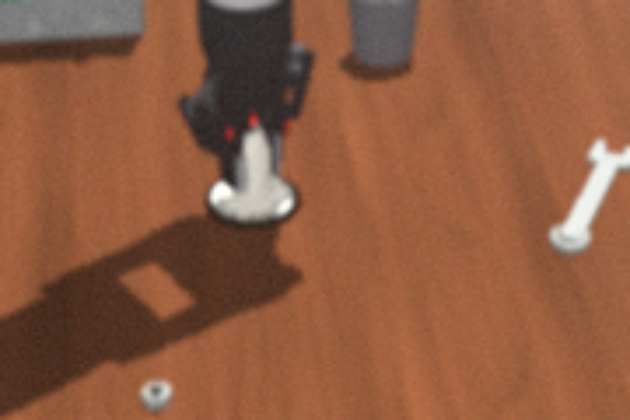

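The nozzle is seated (force went from −1.4 to about +2.5 N) and concentric with the ring. Release and lift.

Emit:
{"method": "move_arm", "body": {
  "deltas": [
    [0,0,0,0,0,0],
    [0,0,0,0,0,0],
    [0,0,0,0,0,0],
    [0,0,0,0,0,0],
    [0,0,0,0,0,0],
    [0,0,0,0,0,0],
    [0,0,0,0,0,0],
    [0,0,-0.3,0,0,0],
    [0,0,-1,0,0,0],
    [0,0,-2,0,0,0]
  ],
  "grip": 7.5
}}

```text
time_s: 52.0
eef_pos: [516.2, 410.4, 53.6]
ee_rot: [-0.001, 0.422, 0.906, -0.001]
force: [-0.1, -0.1, 0.5]
grip_width: 0.875
```

Emit:
{"method": "move_arm", "body": {
  "deltas": [
    [0,0,-2,0,0,0],
    [0,0,-2.5,0,0,0],
    [0,0,-2.5,0,0,0],
    [0,0,-2.5,0,0,0],
    [0,0,-2.5,0,0,0],
    [0,0,-2,0,0,0],
    [0,0,-1,0,0,0],
    [0,0,0,0,0,0],
    [0,0,0,0,0,0],
    [0,0,0,0,0,0]
  ],
  "grip": 8.5
}}

```text
time_s: 53.0
eef_pos: [516.4, 410.5, 202.4]
ee_rot: [-0.001, 0.422, 0.906, -0.001]
force: [-0.0, 0.5, -0.2]
grip_width: 0.997
```

Run:
```python
from h import *
P,im=snap("wrist");cv2.imwrite("pics/w32.png",im);np.savez("pics/w32.npz",K=P["K"],T=P["camera_from_world"])
P,im=snap("side");cv2.imwrite("pics/s32.png",im)
e=lambda f,uv,z:onplane(dict(K=np.load(f)["K"],camera_from_world=np.load(f)["T"]),uv,z).round(1)
print("coupling",e("pics/w25.npz",(325.5,222),56),"pad",e("pics/w25.npz",(325.5,209.5),6))
print("reducer",e("pics/w19.npz",(325,225),66),"pad",e("pics/w19.npz",(324.5,210.5),6))
```

```text
coupling [ 596.2 -253.6   56. ] pad [ 596.3 -253.5    6. ]
reducer [ 519.1 -414.3   66. ] pad [ 518.2 -414.7    6. ]
```

View pics/w32.png

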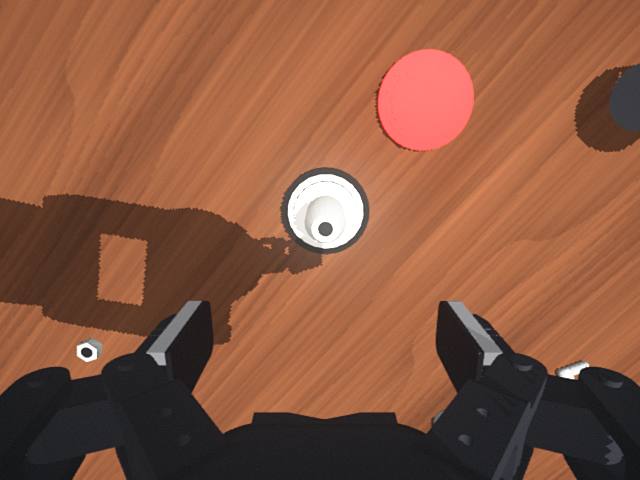

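View pics/s32.png

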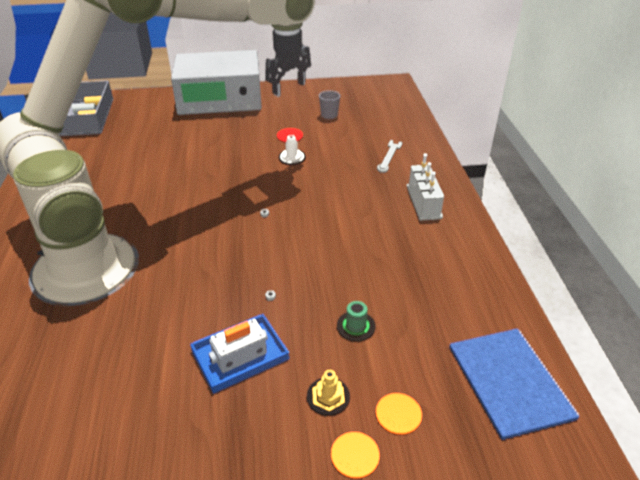

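The side view shows everything in place: nozzle (291,150), coupling (356,318), reducer (329,388) and manifold with cover (240,345). The gripper is clear of everything.

```bash
python3 -c "
from h import *
print(order.finish_job(), ctrl.sense()['time_s'])"
```

```text
the job is handed in; nothing more can be done
the job is handed in; nothing more can be done
```

The job is handed in at about 53 s of the 138 s allowed, with every piece in its place and the gripper open and clear of everything. The hand-in gives no verdict, so these are my own measurements.

I packed the manifold in the box, laid its cover on top, then stood the reducer, coupling and nozzle on their pads, lowering each until I felt light contact before letting go.

| Piece | Last measured offset | Limit |
|---|---|---|
| Manifold from box centre | about 2 mm, square with it | 13 mm |
| Cover from manifold centre | about 4 mm, handle up | 11 mm |
| Reducer from brass pad centre | about 1 mm, upright | 12 mm |
| Coupling from green pad centre | under 1 mm, upright | 12 mm |
| Nozzle from white pad centre | not computed; looks concentric with its ring and upright | 12 mm |

**Disagreements:**
- **Box position:** the two fixed cameras differed by about 10 mm on the box, so I placed the manifold from wrist-camera views.
- **Cover:** its position read about 3 mm apart between the arm's own reading and the wrist picture taken after release.
- **Manifold height:** a short-baseline wrist measurement of its top came out 6 mm low. The three-camera fit gave 46 mm, close to the stated 48 mm.

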